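# Clip the do-not-release tag onto the hold-down's lock-off eye

### The arm

A 6-joint arm with a two-finger parallel gripper is mounted at the origin on the work surface. World frame = base frame: x ahead of the robot, y to its left, z up, the work surface at z = 0. Lengths are in m, angles in rad, forces in N, time in s.
With the tool pointing down it reaches from about 0.25 to 0.775 m from the base axis. Payload 4 kg.
Tool frame: the origin (TCP) lies midway between the tips of the shut fingers; the grasp point (between the pads) lies grip_point_offset behind it (grip_point_offset is the distance from the TCP to the grasp point, in m); z points along the fingers, y is the direction in which the jaws open and shut (so a half turn about z gives the same grasp; the last joint's range is limited). The gripper opens to 85 mm and grips with 20 to 120 N. Pads are 22 mm wide; open, the fingers measure 114 mm over their backs; the gripper's body (76 mm by 85 mm) begins 54 mm behind the grasp point. The pads swing forward as they close: fully open they stand 13 mm farther back than shut.
Start: joints at [-1.377, 0.087, 1.371, -0, 1.684, -0.103], TCP at [0.161, -0.526, 0.231] pointing down, gripper open.
Joint ranges: [-3.1, 3.1], [-0.76, 2.03], [0.27, 2.55], [-1.08, 4.22], [0.17, 2.65], [-2.57, 2.57]. Speed limits (rad/s): [2.79, 2.79, 3.14, 3.14, 3.14, 3.14].

### API

Orientations are given as a rotation vector (axis times angle).
In Python, from rig import sense, get_image, sign_off, grip_point_offset gives the robot as it stands. The module is installed in compiled form; this text tells all that it offers.
- The arm moves only by the tool play_rows, never from a script. Its argument "rows" is a list of rows, each an object of numbers: "dx", "dy", "dz": the shift along the tool's x, y, z in m; "wx", "wy", "wz": the turn, a rotation vector about the tool's x, y, z in degrees; "hand": the finger opening in m, from 0 to 0.0854. A call has 1 to 10 rows; each row shifts and turns the commanded pose from where the row before left it, along the tool's axes as they then stand; what a row does not reach is not made up. A row lasts 1/8 s, in which the tool goes at most 62.5 mm and 10.7 degrees, less where a joint would pass 70% of its speed; a pose out of reach is approached as far as the arm can. A call with a gripper value outside its range is refused whole. The fingers move at their own pace and stop on an object; "force" is the grip in N (left out, the last holds). Time passes only in rows, so rows that do not move let the fingers close. It gives the time, the measured TCP pose, the force and the opening at its end, in the units of the state.
- sense(): the state, without advancing time (a new reading comes with each control period).
- get_image(name): name is "scene" or "top" or "wrist"; returns a dict with "img" (420x560x3 uint8, red, green, blue), "z_map" (420x560 float32, m along the optical axis (not along the pixel's ray), 0 where there is no reading), "fx", "fy", "cx", "cy" (pixels), "pose" (4x4, takes a point from camera to world coordinates); the wrist camera has in their place "mount" (4x4, takes a point from camera to tool coordinates, whose origin is the TCP and whose axes are the flange's). Camera axes: x right, y down, z forward; pixel columns grow to the right and rows downward; lengths in m; the calibration is good to about 2 mm. A picture is of the moment at which its call begins: read the wrist's pose just before it.
- sign_off(): hands the job in, once; it reports no verdict.
The state is a dict: "time_s": time; "joint_positions": joint angles; "dq": joint speeds; "effort": joint torques, N m; "tcp_pos": TCP position; "tcp_rot": TCP orientation; "ft_force": force on the tool from outside, world axes, zero at the start; "ft_torque": the same for the moment, N m; "finger_gap": finger opening in m.
Only numpy, scipy, OpenCV 4.12 (cv2) and the standard library are available. Lean on these libraries where they do the work, as an engineer would, in place of code of your own. Each camera call takes 0.05 s, during which the arm holds its last target.

### The job

So that nobody lets the clamped caliper off, lift the red tag out of its stand, push its snap hook's sprung gate against the front bar of the brass eye on the hold-down's lever until the bar is inside the hook, and lower the hook so that the gate snaps shut below the bar. Then tug the hook straight back, away from the hold-down, steadily for a second with about 12 N to prove that it has caught, and let go of it so that it hangs still from the eye by its top arch. Never load the eye with more than 35 N, and leave the backing plate, the piston and the fitting where they lie.

Things in the scene. Friction and masses are not known exactly. Their poses are not given: they have to be found in the camera images.
- clip: Loose red tag with snap hook, 0.2 kg, 154 mm tall, upright in the stand, gate roughly facing the hold-down. Flat hook in its own x-z plane, 8 mm thick (y). Origin: centre of the tag's underside; z up, -x the gate side. Heights in mm: red plate (44 x 6) 0-46, bottom arm (x -18 to 20) 45-55, spine (x 12 to 20) 48-108, top arch 100-108, yellow grip 108-154
- clip_grip (a point): middle of the yellow grip block (22 mm in the clip's x, 14 mm in y, 46 mm tall), clip frame x +1, z 134 mm; axes as the clip's
- clip_nose (a point): lower end of the downturned nose, clip x -13, z 88 mm; the nose is 8 mm wide (x -17 to -9) and hangs 12 mm below the arch's underside (z 100)
- clip_mouth (a point): centre of the mouth below the nose, closed by the gate: clip x -13, z 78 mm. The bar enters towards the clip's +x with its centre at clip z 68 to 82, must reach x -3 or beyond (it meets the spine at x +8), then as the hook is lowered 14 to 28 mm it passes up behind the nose into the pocket and the gate snaps shut below it
- clip_pocket (a point): where the bar's centre lies when the hook hangs with it mid-pocket: clip x +1.5, z 96 mm. The pocket is 21 mm wide between nose (x -9) and spine (x +12), so the bar's centre may be at x -5 to +8
- clip_gate (a joint): green sprung gate, 5 mm thick, 30 mm long, hinged at its lower end at clip x -13, z 56 mm. 0 = shut; grows as it swings inward (to +x), stop at 1.1 rad. Spring: about 2 N at the bar to start, 5 to 8 N well open. Pushed from inside it does not open
- stand: grey steel stand, fixed, foot 84 x 60 mm; its slot holds the tag plate with 1.5 to 2 mm play: slot floor 8 mm, rim 34 mm above the bench. Origin at the centre of the underside; slot along its x. The tag leaves it straight up, by at least 30 mm
- holddown: blue-footed toggle hold-down, fixed, clamping the cast caliper body. Origin on the bench; its level steel lever with red sleeve runs to its own -x and ends in the brass eye; caliper at +x. Hooking, the clip's x points along this -x. Up to 110 mm from the eye's front bar all is lower than 16 mm above the bar's centre; nothing stands under the eye and outer lever (x below -46 mm). Toggle's cheeks (x -33 to +3) 137 mm high
- eye_bar (a point): middle of the eye's front bar: 8 mm round, straight for 32 mm along the hold-down's y, centre 125 mm high, at the start between x -146 and -166. The eye is a level D; hole behind the bar 34 mm deep or more (to the hold-down's +x), 36 mm wide, open above and below. The eye slides: see eye_guide. The hook comes moving to the hold-down's +x, its gate leading. Axes as the hold-down's
- eye_guide (a point): middle of the outer face of the fixed steel crosspiece (60 mm wide, 14 mm tall) at the lever's end, hold-down x -104 mm, 125 mm high, in which the eye's two shanks run. The eye is worn: it slides in and out along the hold-down's x with about 1 N, by 12 mm, between stops that are set differently each time and cannot be seen: feel for them
- backing_plate: worn steel pad backing plate lying flat, 125 x 50 x 6 mm, bystander; origin under its centre
- piston: chrome piston standing upright, 42 mm diameter, 48 mm tall, bystander; origin under its centre
- fitting: brass fitting standing upright, 25 mm diameter, 34 mm tall with a side spigot to 26 mm, bystander; origin under its centre
Not all that is in view belongs to the job. There is more than one size of the stand; the one meant has the size given above.

How it is judged:
By the outcome, as a careful person would: the job done as asked, in the order asked, and still so for the second after the job is handed in, with the robot touching nothing.
It also fails if it takes over 64 s, if anything falls off the work surface, if the arm or the gripper's body presses on something with over 40 N, if the wrist force passes 120 N, or if a joint passes its speed limit or range.

## Working session

There is one attempt and no reset: what is moved stays moved. The work goes in short steps, Python scripts to look and compute and a tool call to move; the robot and the scene stay as the last step left them, time stands still between calls to the robot, and variables do not carry over. Pictures are saved under pics/ and viewed, and the job is handed in when it is done.

Besides the shell and the picture viewer there is one more tool, called after "Call:" as name(argument=value, ...) on one line, values as JSON. play_rows: Moves the arm, as the interface text tells. Its arguments: {"type":"object","properties":{"rows":{"type":"array","items":{"type":"object","properties":{"dx":{"type":"number"},"dy":{"type":"number"},"dz":{"type":"number"},"wx":{"type":"number"},"wy":{"type":"number"},"wz":{"type":"number"},"hand":{"type":"number"}}}},"force":{"type":"number"}},"required":["rows"]}

```bash
mkdir -p pics && python3 - <<'E'
from rig import sense, get_image, grip_point_offset
import cv2, numpy as np, pickle
print(grip_point_offset)
s=sense()
for k,v in s.items(): print(k, np.round(v,4))
for n in ("scene","top","wrist"):
    d=get_image(n)
    pickle.dump(d,open(f"pics/{n}0.pkl","wb"))
    cv2.imwrite(f"pics/{n}0.png",cv2.cvtColor(d["img"],cv2.COLOR_RGB2BGR))
    print(n,d["fx"],d["fy"],d["cx"],d["cy"]); print(np.round(d.get("pose",d.get("mount")),4))
E
```

```text
0.0187
time_s 0.0
joint_positions [-1.3771  0.088   1.3722 -0.      1.6836 -0.1031]
dq [-0.0003 -0.0011  0.0004  0.0008  0.0002  0.0001]
effort [-8.00000e-04 -3.51865e+01 -3.13277e+01 -4.00000e-04  1.07000e-02
 -0.00000e+00]
tcp_pos [ 0.1608 -0.5255  0.2302]
tcp_rot [-3.1049e+00 -4.6420e-01  2.0000e-04]
ft_force [-0.1084  0.0811  0.1553]
ft_torque [-0.0242  0.0084  0.0219]
finger_gap 0.085
scene 435.78859344397364 435.78859344397364 281.92630634208496 205.49241948577244
[[-0.5404  0.5473 -0.639   1.0974]
 [ 0.8411  0.3701 -0.3944  0.4099]
 [ 0.0206 -0.7506 -0.6604  0.7065]
 [ 0.      0.      0.      1.    ]]
top 396.6093024225578 396.6093024225578 277.7265977210832 212.95833753232642
[[ 0.0284 -0.9923  0.1208  0.4304]
 [-0.9996 -0.0292 -0.0052  0.061 ]
 [ 0.0087 -0.1206 -0.9927  0.9154]
 [ 0.      0.      0.      1.    ]]
wrist 315.1165739058137 315.1165739058137 274.43983632707614 208.37082895851705
[[ 1.600e-03 -9.518e-01 -3.067e-01  7.910e-02]
 [ 1.000e+00  1.200e-03  1.200e-03 -2.000e-03]
 [-8.000e-04 -3.067e-01  9.518e-01 -1.432e-01]
 [ 0.000e+00  0.000e+00  0.000e+00  1.000e+00]]
```

View pics/scene0.png

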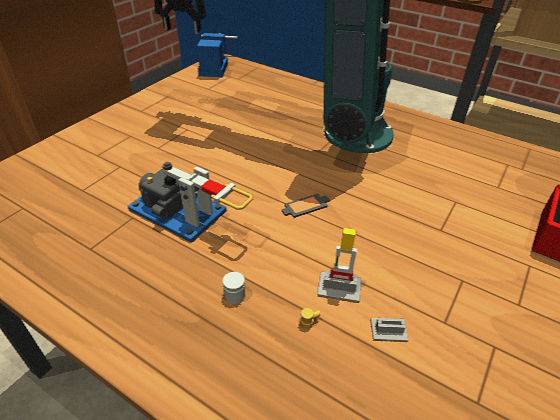

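View pics/top0.png

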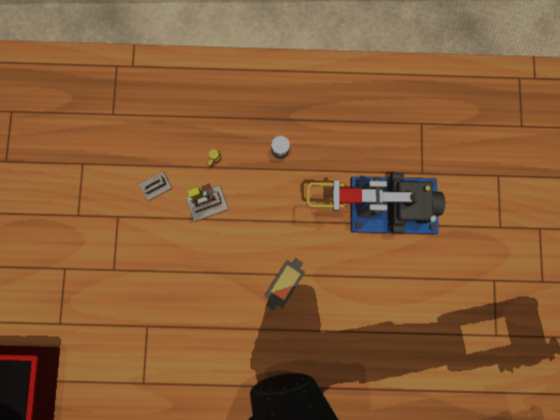

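View pics/wrist0.png

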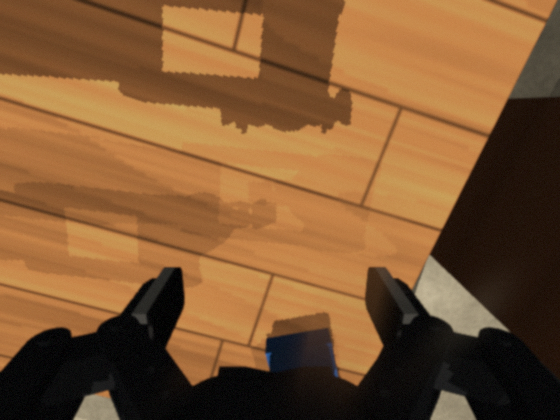

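The scene shows the hold-down (blue foot, ~(180,200)) with its brass eye pointing right, and the red tag in a stand at (340,285). A smaller empty stand is at (390,328). The top view shows the same: tag stand ~(207,203), small stand ~(155,186), eye ~(325,195), piston (280,147), fitting (213,157), plate (285,283).

```bash
cat > h.py <<'E'
import numpy as np, cv2, pickle
from scipy.spatial.transform import Rotation as R
def cloud(d,T=None):
    T=d["pose"] if T is None else T
    z=d["z_map"]; v,u=np.mgrid[:z.shape[0],:z.shape[1]]
    P=np.stack([(u-d["cx"])/d["fx"]*z,(v-d["cy"])/d["fy"]*z,z],-1)
    W=P@T[:3,:3].T+T[:3,3]; W[z<=0]=np.nan
    return W
def ray_plane(d,uv,h,T=None):
    T=d["pose"] if T is None else T
    uv=np.atleast_2d(uv).astype(float)
    D=np.stack([(uv[:,0]-d["cx"])/d["fx"],(uv[:,1]-d["cy"])/d["fy"],np.ones(len(uv))],-1)@T[:3,:3].T
    o=T[:3,3]; t=(h-o[2])/D[:,2]
    return o+D*t[:,None]
def ray(d,uv,T=None):
    T=d["pose"] if T is None else T
    D=T[:3,:3]@np.array([(uv[0]-d["cx"])/d["fx"],(uv[1]-d["cy"])/d["fy"],1.]); return T[:3,3],D/np.linalg.norm(D)
def cross(o1,d1,o2,d2):
    A=np.stack([d1,-d2],1); t=np.linalg.lstsq(A,o2-o1,rcond=None)[0]
    p,q=o1+d1*t[0],o2+d2*t[1]; return (p+q)/2,np.linalg.norm(p-q)
def proj(d,P,T=None):
    T=d["pose"] if T is None else T
    P=np.atleast_2d(P); C=(P-T[:3,3])@T[:3,:3]
    return np.stack([C[:,0]/C[:,2]*d["fx"]+d["cx"],C[:,1]/C[:,2]*d["fy"]+d["cy"]],-1)
def tcpT(s):
    T=np.eye(4);T[:3,:3]=R.from_rotvec(s["tcp_rot"]).as_matrix();T[:3,3]=s["tcp_pos"];return T
E
python3 - <<'E'
from h import *
t=pickle.load(open("pics/top0.pkl","rb")); s=pickle.load(open("pics/scene0.pkl","rb"))
W=cloud(t); Ws=cloud(s)
# crops
def crop(d,x0,y0,x1,y1,k,name):
    im=cv2.cvtColor(d["img"][y0:y1,x0:x1],cv2.COLOR_RGB2BGR)
    cv2.imwrite(name,cv2.resize(im,None,fx=k,fy=k,interpolation=cv2.INTER_CUBIC))
crop(t,130,130,250,230,6,"pics/ctop_st.png")
crop(t,295,160,455,250,5,"pics/ctop_hd.png")
crop(s,290,210,430,350,4,"pics/cs_st.png")
crop(s,120,150,270,260,5,"pics/cs_hd.png")
hsv=cv2.cvtColor(t["img"],cv2.COLOR_RGB2HSV)
for n,(x0,y0,x1,y1) in dict(big=(180,180,232,225),small=(137,170,175,202)).items():
    z=W[y0:y1,x0:x1,2]; print(n,np.nanmin(z),np.nanmax(z))
    m=(hsv[y0:y1,x0:x1,1]<60).astype(np.uint8)
    n_,lab,st,c=cv2.connectedComponentsWithStats(m); print(st)
    ys,xs=np.nonzero(m); pts=ray_plane(t,np.stack([xs+x0,ys+y0],1),0.006)[:,:2].astype(np.float32)
    print(cv2.minAreaRect(pts))
m=cv2.inRange(hsv,(24,150,90),(34,255,255)); n_,lab,st,c=cv2.connectedComponentsWithStats(m)
print([ (tuple(st[i]),np.round(c[i],1)) for i in range(1,n_) if st[i,4]>8])
E
```

```text
big -0.005714093777922202 0.1640373074802669
[[   0    0   52   45 1691]
 [   7    6   41   35  649]]
((0.5596601963043213, 0.22094345092773438), (0.057336267083883286, 0.0810823142528534), 22.198204040527344)
small -0.005087344696476981 0.03020177867190954
[[  0   0  38  32 804]
 [  3   3  31  27 412]]
((0.596548318862915, 0.34316784143447876), (0.04282746464014053, 0.06179940328001976), 30.434951782226562)
[((np.int32(209), np.int32(150), np.int32(9), np.int32(9), np.int32(66)), array([213.4, 153.9])), ((np.int32(308), np.int32(183), np.int32(25), np.int32(24), np.int32(99)), array([318.5, 193.9])), ((np.int32(188), np.int32(187), np.int32(12), np.int32(10), np.int32(82)), array([193.5, 191.7])), ((np.int32(425), np.int32(187), np.int32(4), np.int32(3), np.int32(11)), array([426.6, 187.9]))]
```

```bash
ls pics
```

```text
cs_hd.png
cs_st.png
ctop_hd.png
ctop_st.png
scene0.pkl
scene0.png
top0.pkl
top0.png
wrist0.pkl
wrist0.png
```

View pics/ctop_st.png

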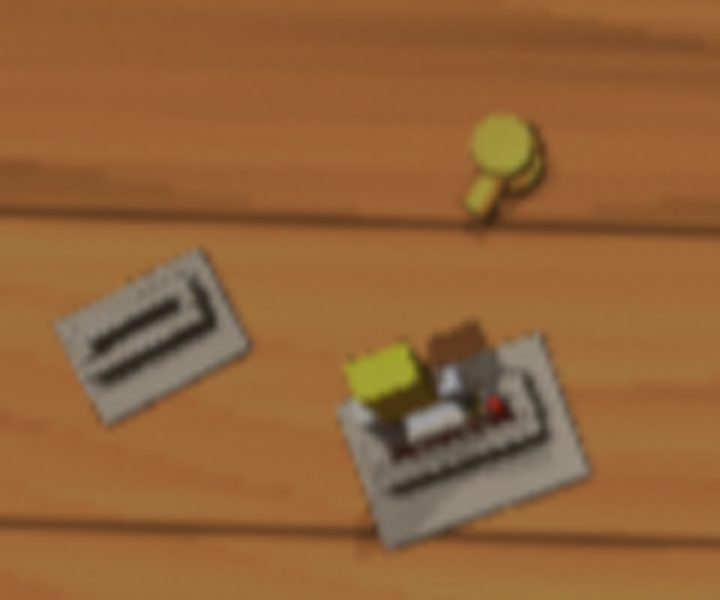

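View pics/ctop_hd.png

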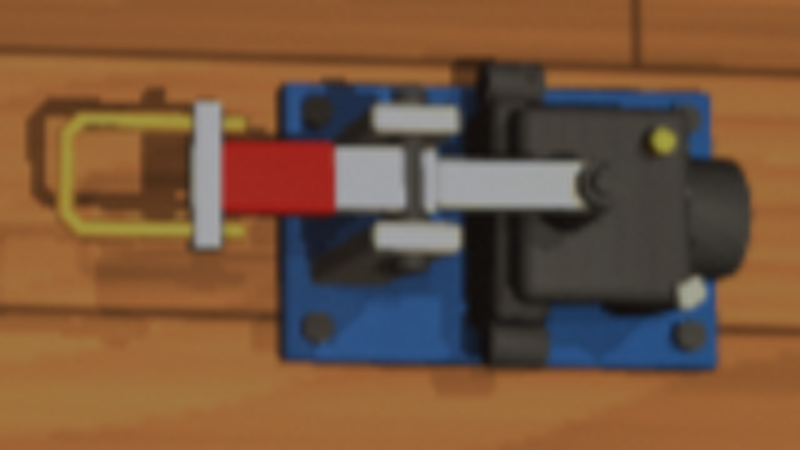

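View pics/cs_st.png

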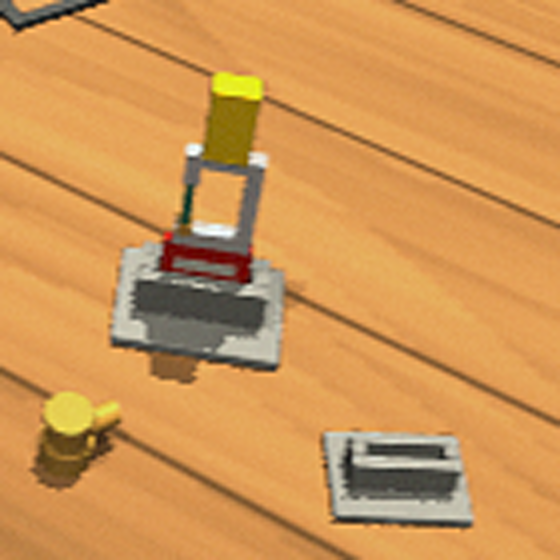

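View pics/cs_hd.png

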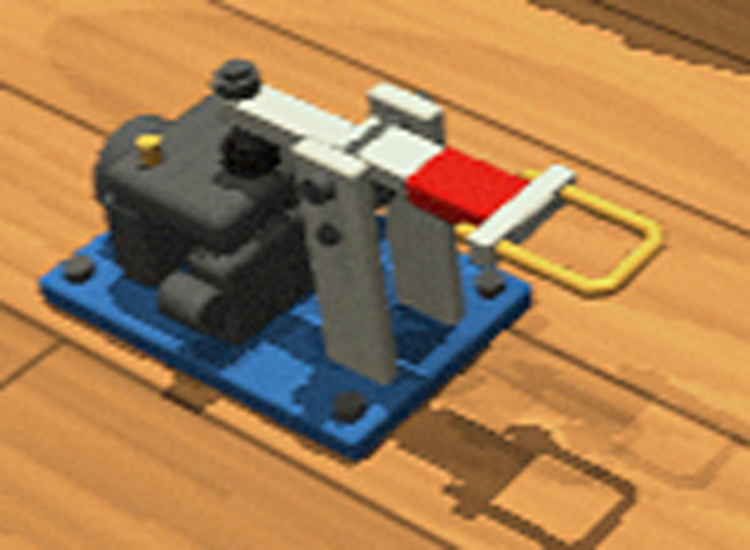

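Two stands: the one at top (207,203) is about 81×57 mm in the mask, which fits 84×60, and it holds the red tag. The one at (155,186) is about 62×43 mm and is an empty decoy. The crops confirm this. The green gate is at the left of the hook in the scene view, facing the hold-down. Next I measure the poses.

```bash
python3 - <<'E'
from h import *
t=pickle.load(open("pics/top0.pkl","rb")); s=pickle.load(open("pics/scene0.pkl","rb"))
W=cloud(t); Ws=cloud(s)
def hsv(d): return cv2.cvtColor(d["img"],cv2.COLOR_RGB2HSV)
H=hsv(t); Hs=hsv(s)
def rect(m,d,h):
    ys,xs=np.nonzero(m); p=ray_plane(d,np.stack([xs,ys],1),h)[:,:2].astype(np.float32); r=cv2.minAreaRect(p); return r
def roi(m,x0,y0,x1,y1):
    o=np.zeros_like(m); o[y0:y1,x0:x1]=m[y0:y1,x0:x1]; return o
# blue foot
mb=roi(cv2.inRange(H,(100,120,40),(125,255,255)),340,165,450,245)
print("foot z",np.nanmedian(W[mb>0][:,2])); 
for h in (0.0,0.01): print("foot rect",rect(mb,t,h))
# white crosspiece
mw=roi(cv2.inRange(H,(0,0,110),(180,50,255)),330,175,342,215)
n,l,st,c=cv2.connectedComponentsWithStats(mw); print(st[1:],c[1:])
i=1+np.argmax(st[1:,4]); print("cross z",np.nanmedian(W[l==i][:,2])); print("cross",rect(l==i,t,0.132))
# eye brass
me=roi(cv2.inRange(H,(22,120,70),(36,255,255)),300,178,334,212)
print("eye z",np.nanpercentile(W[me>0][:,2],[10,50,90]))
P=ray_plane(t,np.argwhere(me)[:,::-1],0.127)
print("eye bounds",P.min(0),P.max(0))
# front bar pixels: columns <314, rows 187..205
ys,xs=np.nonzero(me); 
for r in range(180,212): 
    cc=xs[(ys==r)]; print(r, cc.min() if len(cc) else None, cc.max() if len(cc) else None, len(cc), end=' | ')
print()
# grip
mg=roi(cv2.inRange(H,(24,150,90),(36,255,255)),180,180,205,202)
print("grip z",np.nanpercentile(W[mg>0][:,2],[10,50,90]))
bright=roi(cv2.inRange(H,(24,150,170),(36,255,255)),180,180,205,202)
for nm,m in (("g",mg),("b",bright)):
    print(nm,m.sum()//255,rect(m,t,0.162))
E
```

```text
foot z 0.013809177800383932
foot rect ((0.5695421099662781, -0.21577847003936768), (0.1287102997303009, 0.19841986894607544), 0.3287675082683563)
foot rect ((0.5680222511291504, -0.21275484561920166), (0.12730416655540466, 0.19625228643417358), 0.32873716950416565)
[[333 180   6  30 158]] [[335.80379747 194.62658228]]
cross z 0.13153123660778077
cross ((0.566578209400177, -0.057748690247535706), (0.05895954370498657, 0.010043633170425892), 0.573398232460022)
eye z [0.12620418 0.12828829 0.12995875]
eye bounds [ 0.5424243 -0.0517287  0.127    ] [ 0.59066003 -0.00085247  0.127     ]
180 None None 0 | 181 None None 0 | 182 None None 0 | 183 310 332 23 | 184 309 332 24 | 185 308 310 3 | 186 308 309 2 | 187 308 308 1 | 188 308 308 1 | 189 308 308 1 | 190 307 308 2 | 191 307 308 2 | 192 307 308 2 | 193 307 308 2 | 194 307 308 2 | 195 307 308 2 | 196 307 308 2 | 197 307 308 2 | 198 307 308 2 | 199 307 308 2 | 200 307 308 2 | 201 307 308 2 | 202 307 309 3 | 203 308 309 2 | 204 309 311 3 | 205 310 332 23 | 206 311 332 22 | 207 None None 0 | 208 None None 0 | 209 None None 0 | 210 None None 0 | 211 None None 0 | 
grip z [0.15849125 0.16156916 0.16286129]
g 82 ((0.5583841800689697, 0.21988575160503387), (0.01423739641904831, 0.02167135290801525), 22.76899528503418)
b 0 ((0.0, 0.0), (0.0, 0.0), 0.0)
```

```bash
python3 - <<'E'
from h import *
s=pickle.load(open("pics/scene0.pkl","rb")); t=pickle.load(open("pics/top0.pkl","rb"))
H=cv2.cvtColor(s["img"],cv2.COLOR_RGB2HSV)
m=cv2.inRange(H,(24,150,60),(36,255,255)); o=np.zeros_like(m); o[220:255,335:362]=m[220:255,335:362]
ys,xs=np.nonzero(o); print(xs.min(),xs.max(),ys.min(),ys.max())
V=cv2.cvtColor(s["img"],cv2.COLOR_RGB2HSV)[...,2]
print(np.round(np.array([V[y,x] for y,x in zip(ys,xs)])[:0]))
top=(o>0)&(V>200); ys,xs=np.nonzero(top); print("top face px",xs.mean(),ys.mean(),len(xs)); 
print("scene top ctr @0.162",ray_plane(s,[xs.mean(),ys.mean()],0.162))
p=ray_plane(s,np.stack([xs,ys],1),0.162)[:,:2].astype(np.float32); print(cv2.minAreaRect(p))
# eye in scene
me=np.zeros_like(m); mm=cv2.inRange(H,(18,130,80),(36,255,255)); me[180:212,225:256]=mm[180:212,225:256]
n,l,st,c=cv2.connectedComponentsWithStats(me); print(st[1:],c[1:])
W=cloud(s); print(np.nanpercentile(W[me>0][:,2],[10,50,90]))
P=ray_plane(s,np.argwhere(me)[:,::-1],0.126); print("bounds",P.min(0),P.max(0))
E
```

```text
342 355 228 250
[]
top face px 349.07142857142856 230.97142857142856 70
scene top ctr @0.162 [[0.5612537  0.22103855 0.162     ]]
((0.5613628029823303, 0.22090023756027222), (0.013817710801959038, 0.02174859680235386), 22.130651473999023)
[[225 184   3   2   5]
 [225 187  28  22 183]
 [241 211   3   1   3]] [[225.8        184.4       ]
 [239.66120219 198.80874317]
 [242.         211.        ]]
[0.12279279 0.12621947 0.1278109 ]
bounds [ 0.54092276 -0.07462431  0.126     ] [0.59502819 0.00814814 0.126     ]
```

Measured: grip centre ≈ (0.560, 0.2205), clip +x yaw ≈ 112.5°. Hold-down −x yaw ≈ 90.4°, bar ≈ (0.567, −0.003, 0.125). First I swing over toward the tag at z 0.23.

Call:
play_rows(rows=[{"dx":0.043,"dy":-0.0425,"hand":0.085},{"dx":0.043,"dy":-0.0425},{"dx":0.043,"dy":-0.0425},{"dx":0.043,"dy":-0.0425},{"dx":0.043,"dy":-0.0425},{"dx":0.043,"dy":-0.0425},{"dx":0.043,"dy":-0.0425},{"dx":0.043,"dy":-0.0425},{"dx":0.043,"dy":-0.0425},{"dx":0.043,"dy":-0.0425}], force=40)

```text
invalid input at $.rows[0]: expected keys dx, dy, dz, wx, wy, wz, hand
```

Call:
play_rows(rows=[{"dx":0.043,"dy":-0.0425,"dz":0,"wx":0,"wy":0,"wz":0,"hand":0.085},{"dx":0.043,"dy":-0.0425,"dz":0,"wx":0,"wy":0,"wz":0,"hand":0.085},{"dx":0.043,"dy":-0.0425,"dz":0,"wx":0,"wy":0,"wz":0,"hand":0.085},{"dx":0.043,"dy":-0.0425,"dz":0,"wx":0,"wy":0,"wz":0,"hand":0.085},{"dx":0.043,"dy":-0.0425,"dz":0,"wx":0,"wy":0,"wz":0,"hand":0.085},{"dx":0.043,"dy":-0.0425,"dz":0,"wx":0,"wy":0,"wz":0,"hand":0.085},{"dx":0.043,"dy":-0.0425,"dz":0,"wx":0,"wy":0,"wz":0,"hand":0.085},{"dx":0.043,"dy":-0.0425,"dz":0,"wx":0,"wy":0,"wz":0,"hand":0.085},{"dx":0.043,"dy":-0.0425,"dz":0,"wx":0,"wy":0,"wz":0,"hand":0.085},{"dx":0.043,"dy":-0.0425,"dz":0,"wx":0,"wy":0,"wz":0,"hand":0.085}], force=40)

```text
time_s: 1.4
tcp_pos: [0.4483, 0.0082, 0.2312]
tcp_rot: [3.106, 0.465, 0.001]
ft_force: [0.7, -0.8, 1.0]
finger_gap: 0.085
```

Call:
play_rows(rows=[{"dx":0.0424,"dy":-0.0426,"dz":0,"wx":0,"wy":0,"wz":0,"hand":0.085},{"dx":0.0424,"dy":-0.0426,"dz":0,"wx":0,"wy":0,"wz":0,"hand":0.085},{"dx":0.0424,"dy":-0.0426,"dz":0,"wx":0,"wy":0,"wz":0,"hand":0.085},{"dx":0.0424,"dy":-0.0426,"dz":0,"wx":0,"wy":0,"wz":0,"hand":0.085},{"dx":0,"dy":0,"dz":0,"wx":0,"wy":0,"wz":-10.6,"hand":0.085},{"dx":0,"dy":0,"dz":0,"wx":0,"wy":0,"wz":-10.6,"hand":0.085},{"dx":0,"dy":0,"dz":0,"wx":0,"wy":0,"wz":-10.6,"hand":0.085},{"dx":0,"dy":0,"dz":0,"wx":0,"wy":0,"wz":-10.6,"hand":0.085},{"dx":0,"dy":0,"dz":0,"wx":0,"wy":0,"wz":-10.6,"hand":0.085},{"dx":0,"dy":0,"dz":0,"wx":0,"wy":0,"wz":-10.6,"hand":0.085}], force=40)

```text
time_s: 2.65
tcp_pos: [0.5599, 0.2187, 0.2306]
tcp_rot: [-2.389, -2.039, 0.002]
ft_force: [0.3, 1.0, 0.5]
finger_gap: 0.0851
```

Call:
play_rows(rows=[{"dx":0,"dy":0,"dz":0,"wx":0,"wy":0,"wz":-10.6,"hand":0.085},{"dx":0,"dy":0,"dz":0,"wx":0,"wy":0,"wz":-10.6,"hand":0.085},{"dx":0,"dy":0,"dz":0,"wx":0,"wy":0,"wz":-10.6,"hand":0.085},{"dx":0,"dy":0,"dz":0,"wx":0,"wy":0,"wz":0,"hand":0.085}], force=40)

```text
time_s: 3.15
tcp_pos: [0.5599, 0.2187, 0.2308]
tcp_rot: [-1.75, -2.608, 0.001]
ft_force: [-0.0, -0.0, -0.7]
finger_gap: 0.085
```

```bash
python3 - <<'E'
from h import *
from rig import sense,get_image
st=sense(); d=get_image("wrist"); pickle.dump((st,d),open("pics/wrist1.pkl","wb"))
im=cv2.cvtColor(d["img"],cv2.COLOR_RGB2BGR); cv2.imwrite("pics/wrist1.png",im)
T=tcpT(st)@d["mount"]
H=cv2.cvtColor(d["img"],cv2.COLOR_RGB2HSV)
m=cv2.inRange(H,(24,150,60),(36,255,255))
n,l,s,c=cv2.connectedComponentsWithStats(m); print(s[1:][s[1:,4]>50],c[1:][s[1:,4]>50])
W=cloud(d,T)
mk=(l==1+np.argmax(s[1:,4]))&(np.abs(W[...,2]-0.162)<0.004)
ys,xs=np.nonzero(mk); print(len(xs))
p=ray_plane(d,np.stack([xs,ys],1),0.162,T)[:,:2].astype(np.float32); print(cv2.minAreaRect(p),np.nanmedian(W[mk][:,2]))
E
```

```text
[[264 203  20  12 209]] [[273.76555024 208.46411483]]
205
((0.5557674169540405, 0.22986695170402527), (0.01278198417276144, 0.008176646195352077), 22.384889602661133) 0.16249769903732278
```

View pics/wrist1.png

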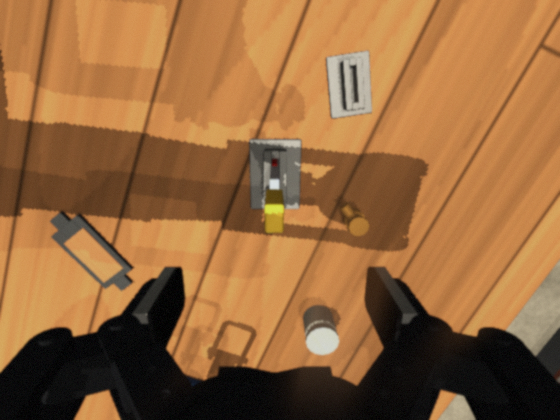

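The wrist view shows the tag at (274,205) with the bright part only a part of the grip's top. The gripper's own shadow darkens the rest, so I re-mask with the shaded yellow included.

```bash
python3 - <<'E'
from h import *
st,d=pickle.load(open("pics/wrist1.pkl","rb"))
T=tcpT(st)@d["mount"]; W=cloud(d,T)
H=cv2.cvtColor(d["img"],cv2.COLOR_RGB2HSV)
print([tuple(H[r,274]) for r in range(188,240,4)]); print(np.round(W[188:240:4,274,2],3))
m=cv2.inRange(H,(18,130,20),(38,255,255)); o=np.zeros_like(m); o[185:245,255:295]=m[185:245,255:295]
mk=(o>0)&(np.abs(W[...,2]-0.162)<0.005)
ys,xs=np.nonzero(mk); print(len(xs),xs.min(),xs.max(),ys.min(),ys.max())
p=ray_plane(d,np.stack([xs,ys],1),0.162,T)[:,:2].astype(np.float32); print(cv2.minAreaRect(p),p.mean(0))
im=cv2.cvtColor(d["img"][130:250,220:340],cv2.COLOR_RGB2BGR); cv2.imwrite("pics/c1.png",cv2.resize(im,None,fx=5,fy=5,interpolation=cv2.INTER_CUBIC))
E
```

```text
[(np.uint8(47), np.uint8(9), np.uint8(197)), (np.uint8(20), np.uint8(200), np.uint8(88)), (np.uint8(21), np.uint8(201), np.uint8(89)), (np.uint8(21), np.uint8(198), np.uint8(90)), (np.uint8(27), np.uint8(191), np.uint8(171)), (np.uint8(31), np.uint8(167), np.uint8(224)), (np.uint8(29), np.uint8(174), np.uint8(214)), (np.uint8(22), np.uint8(195), np.uint8(187)), (np.uint8(22), np.uint8(197), np.uint8(188)), (np.uint8(22), np.uint8(195), np.uint8(187)), (np.uint8(22), np.uint8(194), np.uint8(187)), (np.uint8(20), np.uint8(188), np.uint8(153)), (np.uint8(16), np.uint8(147), np.uint8(203))]
[0.116 0.128 0.141 0.152 0.162 0.161 0.164 0.161 0.162 0.163 0.163 0.163
 0.001]
570 265 283 202 232
((0.5582437515258789, 0.22382836043834686), (0.013023559004068375, 0.022698700428009033), 22.388465881347656) [0.55828995 0.22373097]
```

View pics/c1.png

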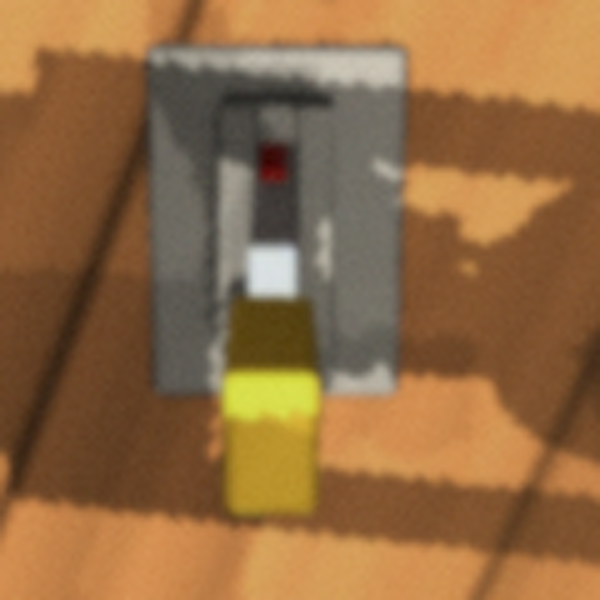

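Wrist view: grip ≈ (0.558, 0.224), within 2–4 mm of the other two cameras, and yaw agrees at 112.4°. I take the average, shift +3 mm along tool x, and descend to about 0.120.

Call:
play_rows(rows=[{"dx":0.003,"dy":0,"dz":0.014,"wx":0,"wy":0,"wz":0,"hand":0.085},{"dx":0,"dy":0,"dz":0.014,"wx":0,"wy":0,"wz":0,"hand":0.085},{"dx":0,"dy":0,"dz":0.014,"wx":0,"wy":0,"wz":0,"hand":0.085},{"dx":0,"dy":0,"dz":0.014,"wx":0,"wy":0,"wz":0,"hand":0.085},{"dx":0,"dy":0,"dz":0.014,"wx":0,"wy":0,"wz":0,"hand":0.085},{"dx":0,"dy":0,"dz":0.014,"wx":0,"wy":0,"wz":0,"hand":0.085},{"dx":0,"dy":0,"dz":0.014,"wx":0,"wy":0,"wz":0,"hand":0.085},{"dx":0,"dy":0,"dz":0.0125,"wx":0,"wy":0,"wz":0,"hand":0.085},{"dx":0,"dy":0,"dz":0,"wx":0,"wy":0,"wz":0,"hand":0.085}], force=40)

```text
time_s: 4.32
tcp_pos: [0.5581, 0.2213, 0.1191]
tcp_rot: [-1.747, -2.609, 0.004]
ft_force: [-0.1, -0.9, -0.1]
finger_gap: 0.0851
```

Call:
play_rows(rows=[{"dx":0,"dy":0,"dz":0,"wx":0,"wy":0,"wz":0,"hand":0.04},{"dx":0,"dy":0,"dz":0,"wx":0,"wy":0,"wz":0,"hand":0.03},{"dx":0,"dy":0,"dz":0,"wx":0,"wy":0,"wz":0,"hand":0.02},{"dx":0,"dy":0,"dz":0,"wx":0,"wy":0,"wz":0,"hand":0.015},{"dx":0,"dy":0,"dz":0,"wx":0,"wy":0,"wz":0,"hand":0.01},{"dx":0,"dy":0,"dz":0,"wx":0,"wy":0,"wz":0,"hand":0},{"dx":0,"dy":0,"dz":0,"wx":0,"wy":0,"wz":0,"hand":0}], force=40)

```text
time_s: 5.2
tcp_pos: [0.559, 0.2215, 0.1212]
tcp_rot: [1.747, 2.61, 0.0]
ft_force: [-1.1, -1.2, 2.2]
finger_gap: 0.0135
```

Call:
play_rows(rows=[{"dx":0,"dy":0,"dz":0,"wx":0,"wy":0,"wz":0,"hand":0},{"dx":0,"dy":0,"dz":0,"wx":0,"wy":0,"wz":0,"hand":0}], force=110)

```text
time_s: 5.45
tcp_pos: [0.5593, 0.2216, 0.1213]
tcp_rot: [1.747, 2.61, 0.001]
ft_force: [-0.7, 0.0, 3.8]
finger_gap: 0.0127
```

```bash
python3 - <<'E'
from h import *
from rig import sense,get_image
st=sense(); print({k:np.round(st[k],3).tolist() for k in ("time_s","tcp_pos","tcp_rot","ft_force","ft_torque","finger_gap")})
a=get_image("scene"); b=get_image("wrist")
f=lambda d:cv2.cvtColor(d["img"],cv2.COLOR_RGB2BGR)
A=cv2.resize(f(a)[170:320,270:420],None,fx=4,fy=4,interpolation=cv2.INTER_CUBIC)
cv2.imwrite("pics/s2.png",A); cv2.imwrite("pics/w2.png",f(b))
E
```

```text
{'time_s': 5.45, 'tcp_pos': [0.559, 0.222, 0.121], 'tcp_rot': [1.747, 2.61, 0.001], 'ft_force': [-0.741, 0.034, 3.766], 'ft_torque': [-0.108, 0.13, 0.001], 'finger_gap': 0.013}
```

View pics/s2.png

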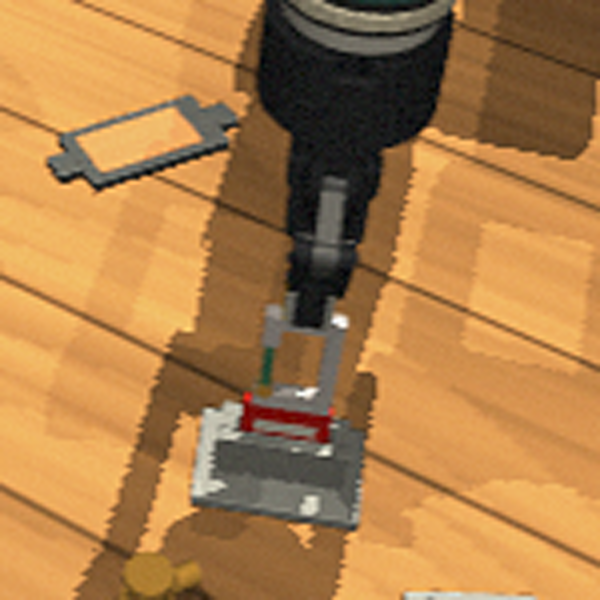

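View pics/w2.png

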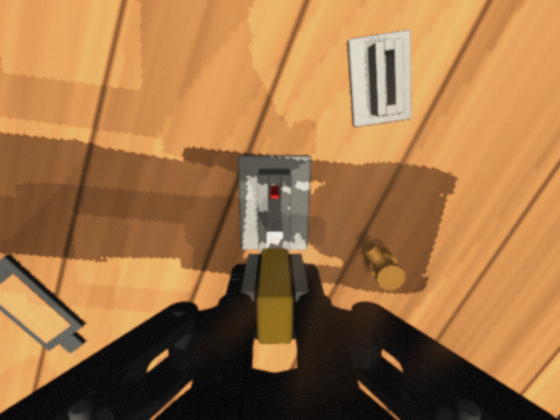

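The grip is held between the pads at 12.7 mm gap, with the tag still upright in the stand. Next: lift straight 60 mm, then turn to the hold-down's heading.

Call:
play_rows(rows=[{"dx":0,"dy":0,"dz":-0.008,"wx":0,"wy":0,"wz":0,"hand":0},{"dx":0,"dy":0,"dz":-0.01,"wx":0,"wy":0,"wz":0,"hand":0},{"dx":0,"dy":0,"dz":-0.012,"wx":0,"wy":0,"wz":0,"hand":0},{"dx":0,"dy":0,"dz":-0.012,"wx":0,"wy":0,"wz":0,"hand":0},{"dx":0,"dy":0,"dz":-0.01,"wx":0,"wy":0,"wz":0,"hand":0},{"dx":0,"dy":0,"dz":-0.008,"wx":0,"wy":0,"wz":0,"hand":0},{"dx":0,"dy":0,"dz":0,"wx":0,"wy":0,"wz":7.3,"hand":0},{"dx":0,"dy":0,"dz":0,"wx":0,"wy":0,"wz":7.3,"hand":0},{"dx":0,"dy":0,"dz":0,"wx":0,"wy":0,"wz":7.3,"hand":0},{"dx":0,"dy":0,"dz":0,"wx":0,"wy":0,"wz":0,"hand":0}], force=110)

```text
time_s: 6.8
tcp_pos: [0.5589, 0.2215, 0.1809]
tcp_rot: [-2.21, -2.233, 0.0]
ft_force: [0.1, -0.5, -2.3]
finger_gap: 0.0127
```

```bash
python3 - <<'E'
from h import *
from rig import sense,get_image
st=sense(); print({k:np.round(st[k],4).tolist() for k in ("time_s","tcp_pos","tcp_rot","ft_force","ft_torque","finger_gap")})
print("yaw",np.degrees(np.arctan2(*R.from_rotvec(st["tcp_rot"]).as_matrix()[[1,0],0])))
a=get_image("scene"); pickle.dump(a,open("pics/s3.pkl","wb"))
f=lambda d:cv2.cvtColor(d["img"],cv2.COLOR_RGB2BGR)
cv2.imwrite("pics/s3.png",cv2.resize(f(a)[120:300,270:440],None,fx=3.3,fy=3.3,interpolation=cv2.INTER_CUBIC))
E
```

```text
{'time_s': 6.8, 'tcp_pos': [0.5589, 0.2215, 0.1809], 'tcp_rot': [-2.21, -2.2328, 0.0004], 'ft_force': [0.1472, -0.5358, -2.2832], 'ft_torque': [-0.0697, -0.063, 0.0499], 'finger_gap': 0.0127}
yaw 90.5892861477127
```

View pics/s3.png

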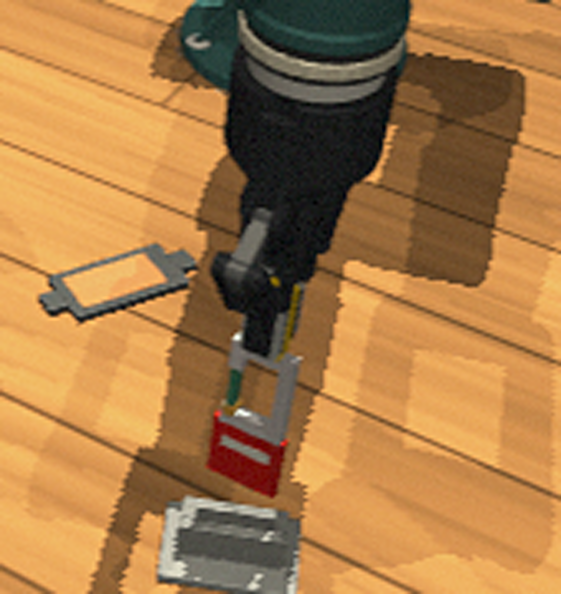

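Call:
play_rows(rows=[{"dx":-0.02,"dy":0.001,"dz":0,"wx":0,"wy":0,"wz":0,"hand":0},{"dx":-0.03,"dy":0.001,"dz":0.003,"wx":0,"wy":0,"wz":0,"hand":0},{"dx":-0.035,"dy":0.001,"dz":0.003,"wx":0,"wy":0,"wz":0,"hand":0},{"dx":-0.035,"dy":0.001,"dz":0.003,"wx":0,"wy":0,"wz":0,"hand":0},{"dx":-0.03,"dy":0.001,"dz":0.003,"wx":0,"wy":0,"wz":0,"hand":0},{"dx":-0.02,"dy":0.001,"dz":0.003,"wx":0,"wy":0,"wz":0,"hand":0},{"dx":-0.009,"dy":0,"dz":0.0025,"wx":0,"wy":0,"wz":0,"hand":0},{"dx":0,"dy":0,"dz":0,"wx":0,"wy":0,"wz":0,"hand":0}], force=110)

```text
time_s: 7.85
tcp_pos: [0.5663, 0.0424, 0.1629]
tcp_rot: [-2.212, -2.23, 0.0]
ft_force: [-0.6, 0.7, -1.6]
finger_gap: 0.0131
```

```bash
cat > look.py <<'E'
from h import *
from rig import sense,get_image
def clipT(st,x0=0.001,z0=0.1133):
    T=tcpT(st); Rt=T[:3,:3]
    # clip x = tool x, clip z = -tool z, clip y = -tool y
    C=np.eye(4); C[:3,0]=Rt[:,0]; C[:3,1]=-Rt[:,1]; C[:3,2]=-Rt[:,2]
    C[:3,3]=T[:3,3]-C[:3,0]*x0-C[:3,2]*z0
    return C
def draw(d,im,C,col=(255,0,255)):
    import itertools
    segs=[((-22,0),(22,0)),((22,0),(22,46)),((22,46),(-22,46)),((-22,46),(-22,0)),((12,55),(12,100)),((20,48),(20,108)),((12,100),(-9,100)),((-9,100),(-9,88)),((-9,88),(-17,88)),((-17,88),(-17,108)),((-17,108),(20,108))]
    for a,b in segs:
        P=np.array([[a[0],0,a[1],1000],[b[0],0,b[1],1000]])/1000@C.T
        u=proj(d,P[:,:3]); cv2.line(im,tuple(int(round(v*16)) for v in u[0]),tuple(int(round(v*16)) for v in u[1]),col,1,cv2.LINE_AA,4)
E
cat > snap.py <<'E'
import sys
from look import *
n=sys.argv[1]; box=[int(v) for v in sys.argv[2:6]] if len(sys.argv)>5 else [150,130,350,290]
st=sense(); print({k:np.round(st[k],4).tolist() for k in ("time_s","tcp_pos","ft_force","ft_torque","finger_gap")})
print("yaw",np.degrees(np.arctan2(*R.from_rotvec(st["tcp_rot"]).as_matrix()[[1,0],0])))
a=get_image("scene"); b=get_image("top"); pickle.dump((st,a,b),open(f"pics/{n}.pkl","wb"))
f=lambda d:cv2.cvtColor(d["img"],cv2.COLOR_RGB2BGR)
x0,y0,x1,y1=box
A=f(a)[y0:y1,x0:x1]; B=f(b)[130:260,240:440]
k=600/max(A.shape[0],1); k=min(k,800/A.shape[1])
cv2.imwrite(f"pics/{n}_s.png",cv2.resize(A,None,fx=k,fy=k,interpolation=cv2.INTER_CUBIC))
cv2.imwrite(f"pics/{n}_t.png",cv2.resize(B,None,fx=4,fy=4,interpolation=cv2.INTER_CUBIC))
E
python3 snap.py p4
```

```text
{'time_s': 7.85, 'tcp_pos': [0.5663, 0.0424, 0.1629], 'ft_force': [-0.6451, 0.6587, -1.6016], 'ft_torque': [0.0433, -0.0361, -0.0242], 'finger_gap': 0.0131}
yaw 90.47868912251045
```

View pics/p4_s.png

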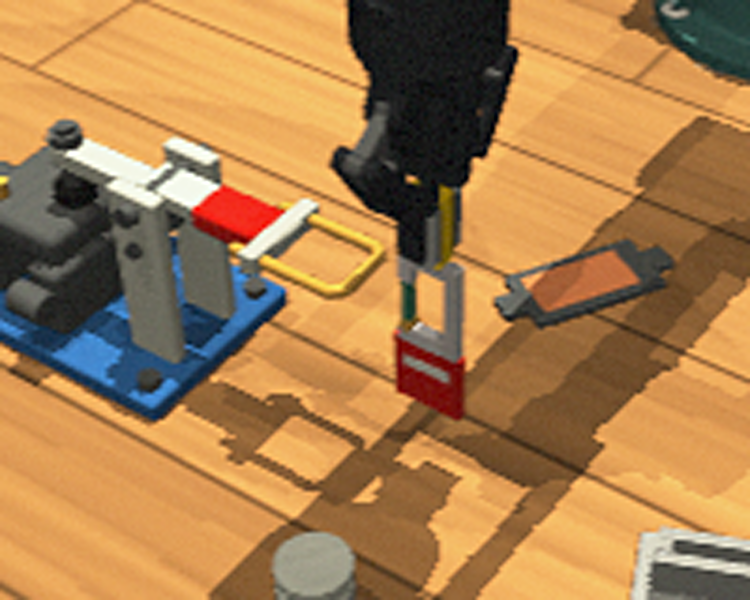

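View pics/p4_t.png

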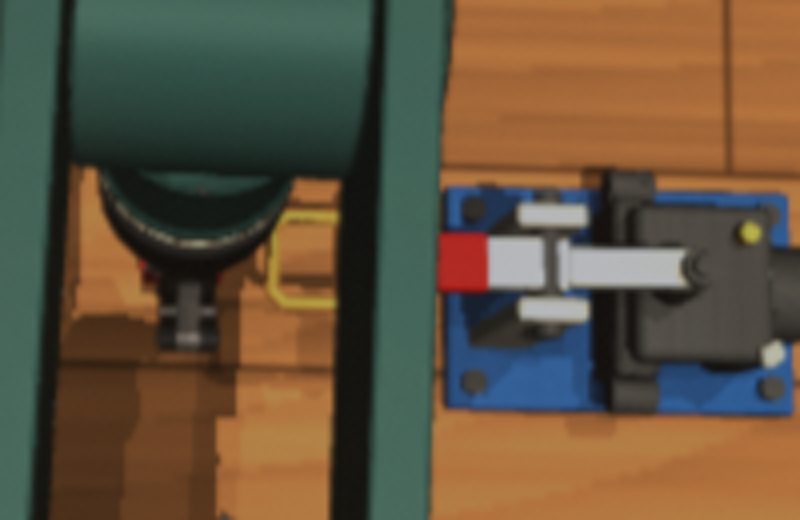

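The scene crop shows the hook upright in front of the eye, with the gate at crop (408,300) facing the front bar at about (360,275). I overlay the predicted clip and bar outlines to check the alignment.

```bash
python3 - <<'E'
from look import *
st,a,b=pickle.load(open("pics/p4.pkl","rb"))
k=6; x0,y0,x1,y1=215,165,285,250
im=cv2.cvtColor(a["img"],cv2.COLOR_RGB2BGR)[y0:y1,x0:x1]; im=cv2.resize(im,None,fx=k,fy=k,interpolation=cv2.INTER_CUBIC)
d=dict(a); d["fx"]=a["fx"]*k; d["fy"]=a["fy"]*k; d["cx"]=(a["cx"]-x0+.5)*k-.5; d["cy"]=(a["cy"]-y0+.5)*k-.5
C=clipT(st); draw(d,im,C)
hx=np.array([0.0075,-1,0]); hy=np.array([1,0.0075,0]); bar=np.array([0.5665,-0.003,0.125])
for off in (-4,4):
    p=np.stack([bar-hy*.016-hx*off/1000,bar+hy*.016-hx*off/1000]); u=proj(d,p)
    cv2.line(im,*[tuple(int(round(v)) for v in q) for q in u],(255,0,0),1,cv2.LINE_AA)
cv2.imwrite("pics/o4.png",im)
# measured red plate lower corners
H=cv2.cvtColor(a["img"],cv2.COLOR_RGB2HSV); m=cv2.inRange(H,(0,150,60),(8,255,255))|cv2.inRange(H,(172,150,60),(180,255,255))
o=np.zeros_like(m); o[210:250,245:285]=m[210:250,245:285]; ys,xs=np.nonzero(o); print(cv2.minAreaRect(np.stack([xs,ys],1).astype(np.float32)))
W=cloud(a); P=W[o>0]; print(np.nanmin(P,0),np.nanmax(P,0),np.nanmedian(P,0))
print("pred origin",C[:3,3])
E
```

```text
((263.6997375488281, 229.77212524414062), (24.74990463256836, 15.636968612670898), 21.250505447387695)
[0.5632462  0.01844047 0.04843367] [0.57184963 0.06213756 0.0934893 ] [0.56941716 0.04432117 0.06763366]
pred origin [0.56626989 0.04140417 0.04963373]
```

View pics/o4.png

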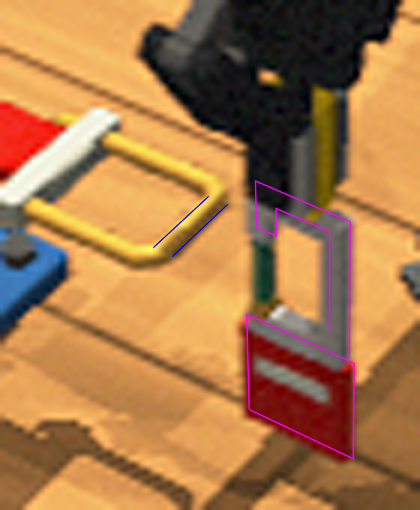

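The overlay matches both the clip and the bar within about 1–2 mm. I approach 20 mm, then feel for contact.

Call:
play_rows(rows=[{"dx":-0.005,"dy":0,"dz":0,"wx":0,"wy":0,"wz":0,"hand":0},{"dx":-0.006,"dy":0,"dz":0,"wx":0,"wy":0,"wz":0,"hand":0},{"dx":-0.005,"dy":0,"dz":0,"wx":0,"wy":0,"wz":0,"hand":0},{"dx":-0.004,"dy":0,"dz":0,"wx":0,"wy":0,"wz":0,"hand":0},{"dx":0,"dy":0,"dz":0,"wx":0,"wy":0,"wz":0,"hand":0}], force=110)

```text
time_s: 8.57
tcp_pos: [0.5667, 0.0222, 0.1633]
tcp_rot: [2.212, 2.231, -0.0]
ft_force: [0.7, 0.8, -2.9]
finger_gap: 0.0126
```

Call:
play_rows(rows=[{"dx":-0.003,"dy":0,"dz":0,"wx":0,"wy":0,"wz":0,"hand":0},{"dx":-0.003,"dy":0,"dz":0,"wx":0,"wy":0,"wz":0,"hand":0},{"dx":-0.003,"dy":0,"dz":0,"wx":0,"wy":0,"wz":0,"hand":0},{"dx":-0.002,"dy":0,"dz":0,"wx":0,"wy":0,"wz":0,"hand":0},{"dx":0,"dy":0,"dz":0,"wx":0,"wy":0,"wz":0,"hand":0}], force=110)

```text
time_s: 9.2
tcp_pos: [0.5668, 0.012, 0.1633]
tcp_rot: [-2.211, -2.231, -0.001]
ft_force: [0.5, 3.5, -1.9]
finger_gap: 0.0127
```

Call:
play_rows(rows=[{"dx":-0.002,"dy":0,"dz":0,"wx":0,"wy":0,"wz":0,"hand":0},{"dx":-0.002,"dy":0,"dz":0,"wx":0,"wy":0,"wz":0,"hand":0},{"dx":-0.002,"dy":0,"dz":0,"wx":0,"wy":0,"wz":0,"hand":0},{"dx":0,"dy":0,"dz":0,"wx":0,"wy":0,"wz":0,"hand":0},{"dx":0,"dy":0,"dz":0,"wx":0,"wy":0,"wz":0,"hand":0}], force=110)

```text
time_s: 9.82
tcp_pos: [0.5669, 0.0062, 0.1633]
tcp_rot: [-2.211, -2.231, -0.002]
ft_force: [0.4, 4.9, -1.4]
finger_gap: 0.0129
```

```bash
python3 snap.py p5 200 150 300 250
```

```text
{'time_s': 9.825, 'tcp_pos': [0.5669, 0.0062, 0.1633], 'ft_force': [0.3783, 4.9452, -1.3697], 'ft_torque': [1.1281, -0.005, 0.0318], 'finger_gap': 0.0129}
yaw 90.52431804503789
```

View pics/p5_s.png

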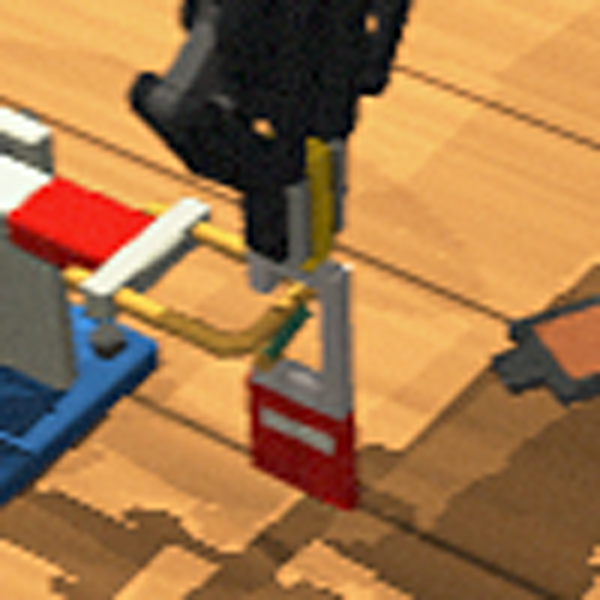

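View pics/p5_t.png

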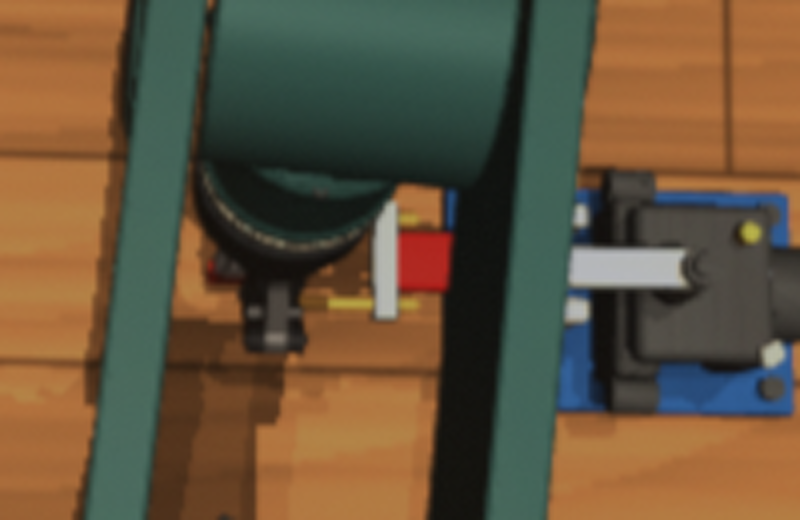

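The gate is swinging inward on the bar (scene crop (285,335)) at 4.9 N, and the eye has barely slid. I keep pushing.

Call:
play_rows(rows=[{"dx":-0.002,"dy":0,"dz":0,"wx":0,"wy":0,"wz":0,"hand":0},{"dx":-0.002,"dy":0,"dz":0,"wx":0,"wy":0,"wz":0,"hand":0},{"dx":-0.002,"dy":0,"dz":0,"wx":0,"wy":0,"wz":0,"hand":0},{"dx":0,"dy":0,"dz":0,"wx":0,"wy":0,"wz":0,"hand":0}], force=110)

```text
time_s: 10.42
tcp_pos: [0.5667, 0.0004, 0.1628]
tcp_rot: [-2.21, -2.23, -0.001]
ft_force: [-0.3, 5.6, -3.0]
finger_gap: 0.0125
```

Call:
play_rows(rows=[{"dx":-0.002,"dy":0,"dz":0,"wx":0,"wy":0,"wz":0,"hand":0},{"dx":-0.002,"dy":0,"dz":0,"wx":0,"wy":0,"wz":0,"hand":0},{"dx":0,"dy":0,"dz":0,"wx":0,"wy":0,"wz":0,"hand":0}], force=110)

```text
time_s: 10.8
tcp_pos: [0.5666, -0.0037, 0.1624]
tcp_rot: [-2.21, -2.23, -0.0]
ft_force: [-0.0, 6.1, -4.3]
finger_gap: 0.0128
```

```bash
python3 snap.py p6 200 150 300 250
```

```text
{'time_s': 10.8, 'tcp_pos': [0.5666, -0.0037, 0.1624], 'ft_force': [-0.0421, 6.0571, -4.317], 'ft_torque': [1.2134, -0.0789, -0.0316], 'finger_gap': 0.0128}
yaw 90.52451260433428
```

View pics/p6_s.png

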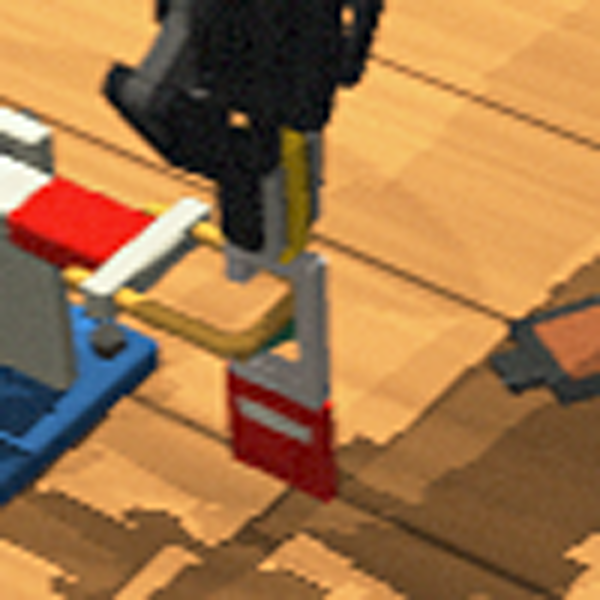

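```bash
cat > over.py <<'E'
import sys
from look import *
def over(n,out,by,box=(200,150,300,250),k=6):
    st,a,b=pickle.load(open(f"pics/{n}.pkl","rb"))
    x0,y0,x1,y1=box
    im=cv2.cvtColor(a["img"],cv2.COLOR_RGB2BGR)[y0:y1,x0:x1]; im=cv2.resize(im,None,fx=k,fy=k,interpolation=cv2.INTER_CUBIC)
    d=dict(a); d["fx"]=a["fx"]*k; d["fy"]=a["fy"]*k; d["cx"]=(a["cx"]-x0+.5)*k-.5; d["cy"]=(a["cy"]-y0+.5)*k-.5
    C=clipT(st); C[:3,3]+=C[:3,1]*-0.004; draw(d,im,C)
    hx=np.array([0.0075,-1,0]); hy=np.array([1,0.0075,0]); bar=np.array([0.5665,by,0.125])
    for off in (-4,4):
        p=np.stack([bar-hy*.016-hx*off/1000,bar+hy*.016-hx*off/1000]); u=proj(d,p)
        cv2.line(im,*[tuple(int(round(v)) for v in q) for q in u],(255,0,0),1,cv2.LINE_AA)
    cv2.imwrite(f"pics/{out}.png",im); print("clip origin",C[:3,3],"bar clip x mm",(by-C[1,3])*1000)
over(sys.argv[1],sys.argv[2],float(sys.argv[3]))
E
python3 over.py p6 o6 -0.004
```

```text
clip origin [ 0.57043451 -0.00446288  0.0490873 ] bar clip x mm 0.46288068102926655
```

View pics/o6.png

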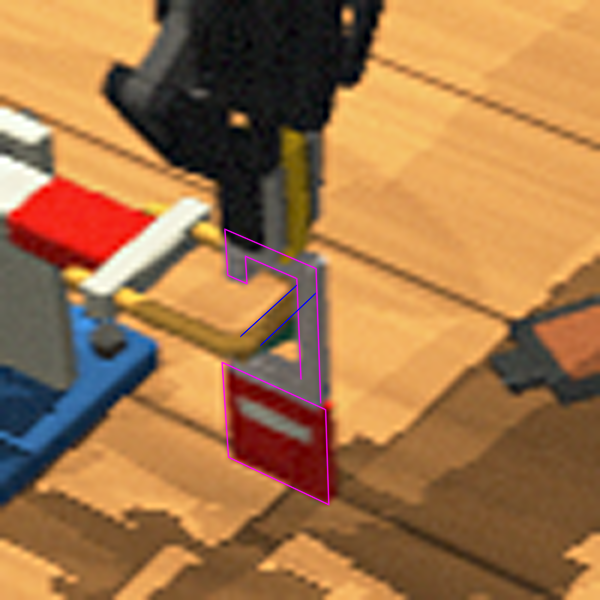

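Overlay: the bar is at about clip x −1 to +1, but the clip sits ~2 mm behind the prediction. I push 4 mm more for margin.

Call:
play_rows(rows=[{"dx":-0.002,"dy":0,"dz":0,"wx":0,"wy":0,"wz":0,"hand":0},{"dx":-0.002,"dy":0,"dz":0,"wx":0,"wy":0,"wz":0,"hand":0},{"dx":0,"dy":0,"dz":0,"wx":0,"wy":0,"wz":0,"hand":0}], force=110)

```text
time_s: 11.28
tcp_pos: [0.5665, -0.0078, 0.1622]
tcp_rot: [-2.21, -2.23, 0.001]
ft_force: [-0.5, 5.4, -5.1]
finger_gap: 0.0121
```

```bash
python3 snap.py p7 200 150 300 250 && python3 over.py p7 o7 -0.004
```

```text
{'time_s': 11.275, 'tcp_pos': [0.5665, -0.0078, 0.1622], 'ft_force': [-0.5154, 5.3944, -5.0846], 'ft_torque': [1.0378, -0.0429, -0.0312], 'finger_gap': 0.0121}
yaw 90.52142554563726
clip origin [ 0.57023439 -0.00863805  0.04884832] bar clip x mm 4.638049053361817
```

View pics/o7.png

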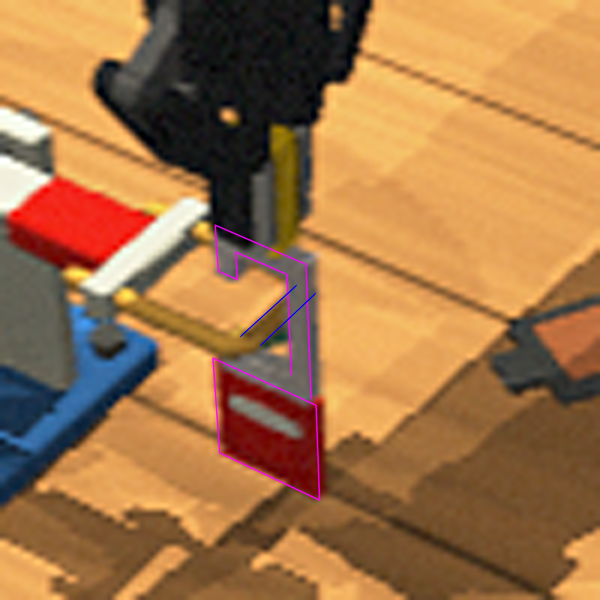

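The bar stays put near clip x +3 to +4 with a steady 5.4 N, so the spine isn't touched. Lowering the hook 17 mm.

Call:
play_rows(rows=[{"dx":0,"dy":0,"dz":0.003,"wx":0,"wy":0,"wz":0,"hand":0},{"dx":0,"dy":0,"dz":0.003,"wx":0,"wy":0,"wz":0,"hand":0},{"dx":0,"dy":0,"dz":0.003,"wx":0,"wy":0,"wz":0,"hand":0},{"dx":0,"dy":0,"dz":0.003,"wx":0,"wy":0,"wz":0,"hand":0},{"dx":0,"dy":0,"dz":0.003,"wx":0,"wy":0,"wz":0,"hand":0},{"dx":0,"dy":0,"dz":0.001,"wx":0,"wy":0,"wz":0,"hand":0},{"dx":0,"dy":0,"dz":0,"wx":0,"wy":0,"wz":0,"hand":0}], force=110)

```text
time_s: 12.25
tcp_pos: [0.567, -0.0086, 0.1474]
tcp_rot: [2.212, 2.231, -0.0]
ft_force: [-0.4, 0.1, -2.5]
finger_gap: 0.0131
```

```bash
python3 snap.py p8 200 150 300 250 && python3 over.py p8 o8 -0.004
```

```text
{'time_s': 12.25, 'tcp_pos': [0.567, -0.0086, 0.1474], 'ft_force': [-0.4397, 0.0892, -2.4666], 'ft_torque': [0.0084, -0.009, -0.0161], 'finger_gap': 0.0131}
yaw 90.49485913118892
clip origin [ 0.57107082 -0.00961787  0.03408613] bar clip x mm 5.617873713526118
```

View pics/o8.png

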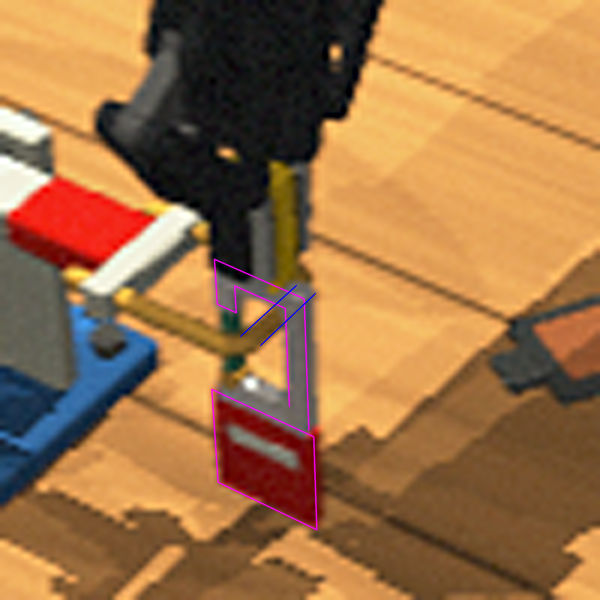

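View pics/p8_s.png

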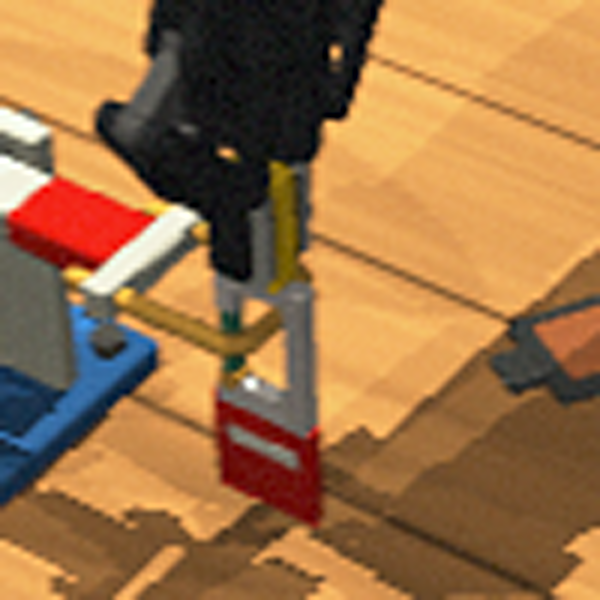

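The gate has snapped shut, vertical green at crop (232,330), with the bar inside, and forces are back to zero. I lower 3 mm more so the bar sits fully behind the nose, then start back.

Call:
play_rows(rows=[{"dx":0,"dy":0,"dz":0.002,"wx":0,"wy":0,"wz":0,"hand":0},{"dx":0,"dy":0,"dz":0.001,"wx":0,"wy":0,"wz":0,"hand":0},{"dx":0,"dy":0,"dz":0,"wx":0,"wy":0,"wz":0,"hand":0},{"dx":0.002,"dy":0,"dz":0,"wx":0,"wy":0,"wz":0,"hand":0},{"dx":0.002,"dy":0,"dz":0,"wx":0,"wy":0,"wz":0,"hand":0},{"dx":0.002,"dy":0,"dz":0,"wx":0,"wy":0,"wz":0,"hand":0},{"dx":0.001,"dy":0,"dz":0,"wx":0,"wy":0,"wz":0,"hand":0},{"dx":0,"dy":0,"dz":0,"wx":0,"wy":0,"wz":0,"hand":0}], force=110)

```text
time_s: 13.35
tcp_pos: [0.5669, -0.0013, 0.1443]
tcp_rot: [2.211, 2.231, -0.0]
ft_force: [0.5, -0.2, -2.1]
finger_gap: 0.0128
```

Call:
play_rows(rows=[{"dx":0.001,"dy":0,"dz":0,"wx":0,"wy":0,"wz":0,"hand":0},{"dx":0.001,"dy":0,"dz":0,"wx":0,"wy":0,"wz":0,"hand":0},{"dx":0.001,"dy":0,"dz":0,"wx":0,"wy":0,"wz":0,"hand":0},{"dx":0.001,"dy":0,"dz":0,"wx":0,"wy":0,"wz":0,"hand":0}], force=110)

```text
time_s: 13.85
tcp_pos: [0.5669, 0.0026, 0.1443]
tcp_rot: [2.212, 2.231, -0.0]
ft_force: [0.6, -0.2, -2.9]
finger_gap: 0.0123
```

Call:
play_rows(rows=[{"dx":0.001,"dy":0,"dz":0,"wx":0,"wy":0,"wz":0,"hand":0},{"dx":0.001,"dy":0,"dz":0,"wx":0,"wy":0,"wz":0,"hand":0},{"dx":0.001,"dy":0,"dz":0,"wx":0,"wy":0,"wz":0,"hand":0}], force=110)

```text
time_s: 14.22
tcp_pos: [0.5669, 0.0055, 0.1443]
tcp_rot: [2.212, 2.231, -0.0]
ft_force: [0.4, -1.4, -3.0]
finger_gap: 0.0128
```

Call:
play_rows(rows=[{"dx":0.001,"dy":0,"dz":0,"wx":0,"wy":0,"wz":0,"hand":0},{"dx":0.001,"dy":0,"dz":0,"wx":0,"wy":0,"wz":0,"hand":0},{"dx":0.001,"dy":0,"dz":0,"wx":0,"wy":0,"wz":0,"hand":0}], force=110)

```text
time_s: 14.6
tcp_pos: [0.5668, 0.0086, 0.1443]
tcp_rot: [2.212, 2.231, -0.0]
ft_force: [0.4, -1.1, -1.9]
finger_gap: 0.013
```

Call:
play_rows(rows=[{"dx":0.001,"dy":0,"dz":0,"wx":0,"wy":0,"wz":0,"hand":0},{"dx":0.001,"dy":0,"dz":0,"wx":0,"wy":0,"wz":0,"hand":0}], force=110)

```text
time_s: 14.85
tcp_pos: [0.5668, 0.0107, 0.1443]
tcp_rot: [2.211, 2.231, -0.0]
ft_force: [0.7, -1.1, -2.2]
finger_gap: 0.0125
```

Call:
play_rows(rows=[{"dx":0.001,"dy":0,"dz":0,"wx":0,"wy":0,"wz":0,"hand":0},{"dx":0.001,"dy":0,"dz":0,"wx":0,"wy":0,"wz":0,"hand":0}], force=110)

```text
time_s: 15.1
tcp_pos: [0.5668, 0.0127, 0.1443]
tcp_rot: [2.212, 2.231, -0.0]
ft_force: [0.7, -2.2, -2.4]
finger_gap: 0.0128
```

Call:
play_rows(rows=[{"dx":0.001,"dy":0,"dz":0,"wx":0,"wy":0,"wz":0,"hand":0}], force=110)

```text
time_s: 15.22
tcp_pos: [0.5668, 0.0136, 0.1443]
tcp_rot: [2.212, 2.231, -0.0]
ft_force: [0.2, -0.3, -2.4]
finger_gap: 0.0125
```

Call:
play_rows(rows=[{"dx":0.001,"dy":0,"dz":0,"wx":0,"wy":0,"wz":0,"hand":0}], force=110)

```text
time_s: 15.35
tcp_pos: [0.5668, 0.0147, 0.1443]
tcp_rot: [2.212, 2.231, -0.0]
ft_force: [-0.7, -1.0, -2.4]
finger_gap: 0.0128
```

Call:
play_rows(rows=[{"dx":0.001,"dy":0,"dz":0,"wx":0,"wy":0,"wz":0,"hand":0}], force=110)

```text
time_s: 15.48
tcp_pos: [0.5668, 0.015, 0.1442]
tcp_rot: [2.211, 2.23, -0.002]
ft_force: [-0.4, -4.7, -3.6]
finger_gap: 0.013
```

Call:
play_rows(rows=[{"dx":0.001,"dy":0,"dz":0,"wx":0,"wy":0,"wz":0,"hand":0}], force=110)

```text
time_s: 15.6
tcp_pos: [0.5668, 0.0152, 0.1442]
tcp_rot: [2.211, 2.229, -0.004]
ft_force: [0.8, -6.5, -3.6]
finger_gap: 0.0127
```

Call:
play_rows(rows=[{"dx":0.001,"dy":0,"dz":0,"wx":0,"wy":0,"wz":0,"hand":0},{"dx":0,"dy":0,"dz":0,"wx":0,"wy":0,"wz":0,"hand":0}], force=110)

```text
time_s: 15.85
tcp_pos: [0.5668, 0.0153, 0.1441]
tcp_rot: [2.211, 2.228, -0.005]
ft_force: [-0.4, -7.3, -3.6]
finger_gap: 0.0127
```

Call:
play_rows(rows=[{"dx":0.0015,"dy":0,"dz":0,"wx":0,"wy":0,"wz":0,"hand":0},{"dx":0,"dy":0,"dz":0,"wx":0,"wy":0,"wz":0,"hand":0}], force=110)

```text
time_s: 16.1
tcp_pos: [0.5668, 0.0155, 0.1441]
tcp_rot: [2.21, 2.226, -0.008]
ft_force: [-0.4, -9.2, -3.2]
finger_gap: 0.0125
```

Call:
play_rows(rows=[{"dx":0.0015,"dy":0,"dz":0,"wx":0,"wy":0,"wz":0,"hand":0},{"dx":0,"dy":0,"dz":0,"wx":0,"wy":0,"wz":0,"hand":0}], force=110)

```text
time_s: 16.35
tcp_pos: [0.5668, 0.0158, 0.144]
tcp_rot: [2.21, 2.224, -0.011]
ft_force: [0.6, -13.7, -4.6]
finger_gap: 0.0127
```

```bash
python3 -c "
from rig import sense
s=sense(); print(s['time_s'],s['ft_force'],s['tcp_pos'])"
```

```text
16.35 [  0.61218065 -13.74766966  -4.57758702] [0.56680569 0.0157785  0.14397626]
```

Call:
play_rows(rows=[{"dx":0,"dy":0,"dz":0,"wx":0,"wy":0,"wz":0,"hand":0}], force=110)

```text
time_s: 16.48
tcp_pos: [0.5668, 0.0157, 0.144]
tcp_rot: [2.21, 2.224, -0.011]
ft_force: [0.9, -13.8, -3.8]
finger_gap: 0.0128
```

Call:
play_rows(rows=[{"dx":0,"dy":0,"dz":0,"wx":0,"wy":0,"wz":0,"hand":0}], force=110)

```text
time_s: 16.6
tcp_pos: [0.5668, 0.0158, 0.144]
tcp_rot: [2.21, 2.224, -0.011]
ft_force: [-0.0, -12.9, -4.1]
finger_gap: 0.0127
```

Call:
play_rows(rows=[{"dx":0,"dy":0,"dz":0,"wx":0,"wy":0,"wz":0,"hand":0}], force=110)

```text
time_s: 16.73
tcp_pos: [0.5668, 0.0157, 0.144]
tcp_rot: [2.21, 2.224, -0.011]
ft_force: [0.5, -12.9, -4.4]
finger_gap: 0.0128
```

Call:
play_rows(rows=[{"dx":0,"dy":0,"dz":0,"wx":0,"wy":0,"wz":0,"hand":0}], force=110)

```text
time_s: 16.85
tcp_pos: [0.5668, 0.0158, 0.144]
tcp_rot: [2.21, 2.224, -0.011]
ft_force: [0.8, -12.1, -5.1]
finger_gap: 0.0127
```

Readings average about 13 N, so I ease 0.4 mm to sit nearer 12 N and hold for over a second.

Call:
play_rows(rows=[{"dx":-0.0004,"dy":0,"dz":0,"wx":0,"wy":0,"wz":0,"hand":0},{"dx":0,"dy":0,"dz":0,"wx":0,"wy":0,"wz":0,"hand":0},{"dx":0,"dy":0,"dz":0,"wx":0,"wy":0,"wz":0,"hand":0},{"dx":0,"dy":0,"dz":0,"wx":0,"wy":0,"wz":0,"hand":0}], force=110)

```text
time_s: 17.35
tcp_pos: [0.5668, 0.0157, 0.144]
tcp_rot: [2.21, 2.224, -0.01]
ft_force: [0.5, -11.8, -3.4]
finger_gap: 0.0125
```

Call:
play_rows(rows=[{"dx":0,"dy":0,"dz":0,"wx":0,"wy":0,"wz":0,"hand":0},{"dx":0,"dy":0,"dz":0,"wx":0,"wy":0,"wz":0,"hand":0},{"dx":0,"dy":0,"dz":0,"wx":0,"wy":0,"wz":0,"hand":0},{"dx":0,"dy":0,"dz":0,"wx":0,"wy":0,"wz":0,"hand":0}], force=110)

```text
time_s: 17.85
tcp_pos: [0.5668, 0.0157, 0.144]
tcp_rot: [2.21, 2.224, -0.01]
ft_force: [0.0, -12.1, -3.6]
finger_gap: 0.0128
```

Call:
play_rows(rows=[{"dx":0,"dy":0,"dz":0,"wx":0,"wy":0,"wz":0,"hand":0},{"dx":0,"dy":0,"dz":0,"wx":0,"wy":0,"wz":0,"hand":0},{"dx":0,"dy":0,"dz":0,"wx":0,"wy":0,"wz":0,"hand":0},{"dx":0,"dy":0,"dz":0,"wx":0,"wy":0,"wz":0,"hand":0}], force=110)

```text
time_s: 18.35
tcp_pos: [0.5668, 0.0157, 0.144]
tcp_rot: [2.21, 2.224, -0.01]
ft_force: [0.8, -12.9, -4.0]
finger_gap: 0.0124
```

```bash
python3 snap.py p9 200 150 300 250
```

```text
{'time_s': 18.35, 'tcp_pos': [0.5668, 0.0157, 0.144], 'ft_force': [0.8399, -12.8714, -4.0037], 'ft_torque': [-2.229, -0.1521, 0.0387], 'finger_gap': 0.0124}
yaw 90.36040471623203
```

View pics/p9_s.png

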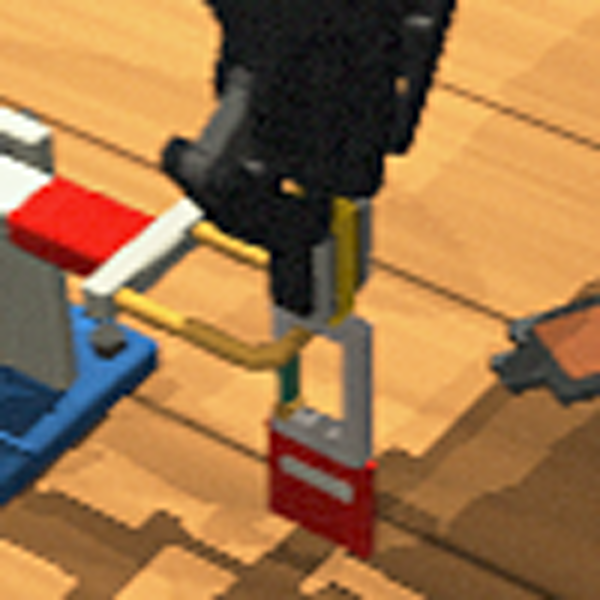

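The tug held about 12 N for over 1.5 s, and the scene shows the bar caught at the nose with the gate shut. I relax back so the bar sits mid-pocket.

Call:
play_rows(rows=[{"dx":-0.0015,"dy":0,"dz":0,"wx":0,"wy":0,"wz":0,"hand":0},{"dx":-0.002,"dy":0,"dz":0,"wx":0,"wy":0,"wz":0,"hand":0},{"dx":-0.002,"dy":0,"dz":0,"wx":0,"wy":0,"wz":0,"hand":0},{"dx":-0.002,"dy":0,"dz":0,"wx":0,"wy":0,"wz":0,"hand":0},{"dx":-0.002,"dy":0,"dz":0,"wx":0,"wy":0,"wz":0,"hand":0},{"dx":-0.0015,"dy":0,"dz":0,"wx":0,"wy":0,"wz":0,"hand":0},{"dx":0,"dy":0,"dz":0,"wx":0,"wy":0,"wz":0,"hand":0}], force=110)

```text
time_s: 19.32
tcp_pos: [0.5668, 0.0093, 0.1443]
tcp_rot: [-2.211, -2.231, -0.0]
ft_force: [0.2, 0.2, -2.1]
finger_gap: 0.013
```

```bash
python3 snap.py p10 200 150 300 250; python3 over.py p10 o10 0.009
```

```text
{'time_s': 19.325, 'tcp_pos': [0.5668, 0.0093, 0.1443], 'ft_force': [0.1527, 0.186, -2.0761], 'ft_torque': [0.0276, 0.0006, -0.0337], 'finger_gap': 0.013}
yaw 90.51039598134997
clip origin [0.57083564 0.0084061  0.03101039] bar clip x mm 0.5938988885869443
```

View pics/p10_s.png

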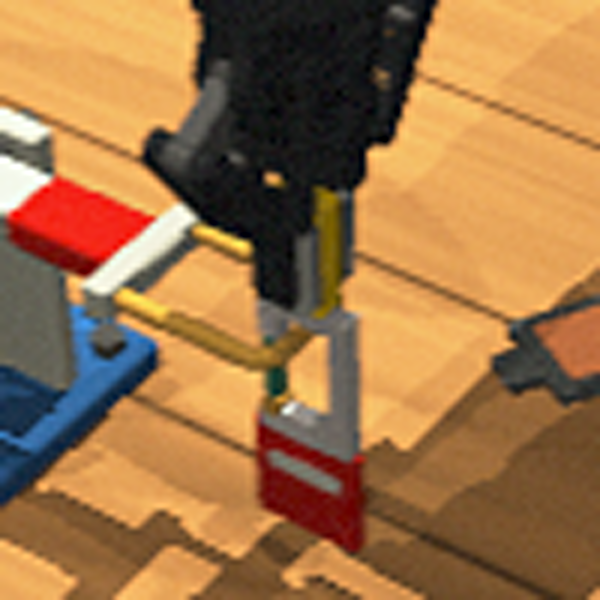

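View pics/o10.png

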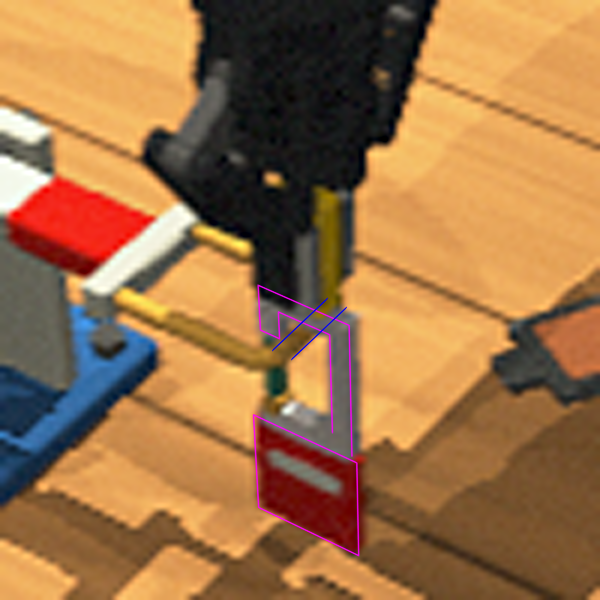

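Forces are back to about zero, with the weight at −2.1 N. I lower in small steps until the arch rests on the bar.

Call:
play_rows(rows=[{"dx":-0.001,"dy":0,"dz":0.001,"wx":0,"wy":0,"wz":0,"hand":0},{"dx":0,"dy":0,"dz":0.0005,"wx":0,"wy":0,"wz":0,"hand":0},{"dx":0,"dy":0,"dz":0,"wx":0,"wy":0,"wz":0,"hand":0}], force=110)

```text
time_s: 19.8
tcp_pos: [0.5668, 0.0082, 0.1427]
tcp_rot: [-2.212, -2.231, 0.0]
ft_force: [-0.0, 0.2, -2.6]
finger_gap: 0.0129
```

Call:
play_rows(rows=[{"dx":0,"dy":0,"dz":0.0005,"wx":0,"wy":0,"wz":0,"hand":0},{"dx":0,"dy":0,"dz":0,"wx":0,"wy":0,"wz":0,"hand":0}], force=110)

```text
time_s: 20.05
tcp_pos: [0.5669, 0.0082, 0.1423]
tcp_rot: [2.211, 2.231, -0.0]
ft_force: [0.4, -0.4, -2.2]
finger_gap: 0.013
```

Call:
play_rows(rows=[{"dx":0,"dy":0,"dz":0.0005,"wx":0,"wy":0,"wz":0,"hand":0},{"dx":0,"dy":0,"dz":0,"wx":0,"wy":0,"wz":0,"hand":0}], force=110)

```text
time_s: 20.3
tcp_pos: [0.5669, 0.0082, 0.1421]
tcp_rot: [2.211, 2.231, 0.0]
ft_force: [-0.3, 0.1, -1.2]
finger_gap: 0.0127
```

Call:
play_rows(rows=[{"dx":0,"dy":0,"dz":0.0004,"wx":0,"wy":0,"wz":0,"hand":0},{"dx":0,"dy":0,"dz":0,"wx":0,"wy":0,"wz":0,"hand":0}], force=110)

```text
time_s: 20.55
tcp_pos: [0.567, 0.0082, 0.142]
tcp_rot: [2.211, 2.231, 0.001]
ft_force: [-0.6, -0.4, 1.5]
finger_gap: 0.0125
```

Call:
play_rows(rows=[{"dx":0,"dy":0,"dz":0,"wx":0,"wy":0,"wz":0,"hand":0},{"dx":0,"dy":0,"dz":0,"wx":0,"wy":0,"wz":0,"hand":0}], force=20)

```text
time_s: 20.8
tcp_pos: [0.567, 0.0082, 0.1419]
tcp_rot: [2.211, 2.231, 0.001]
ft_force: [-1.6, 0.2, 4.0]
finger_gap: 0.0125
```

Call:
play_rows(rows=[{"dx":0,"dy":0,"dz":-0.0003,"wx":0,"wy":0,"wz":0,"hand":0},{"dx":0,"dy":0,"dz":0,"wx":0,"wy":0,"wz":0,"hand":0}], force=20)

```text
time_s: 21.05
tcp_pos: [0.567, 0.0083, 0.1419]
tcp_rot: [2.211, 2.231, 0.0]
ft_force: [-1.1, 0.3, 2.8]
finger_gap: 0.0129
```

```bash
python3 snap.py p11 200 150 300 250 && python3 - <<'E'
from look import *
st=sense(); d=get_image("wrist"); pickle.dump((st,d),open("pics/w11.pkl","wb"))
cv2.imwrite("pics/w11.png",cv2.cvtColor(d["img"],cv2.COLOR_RGB2BGR))
E
```

```text
{'time_s': 21.05, 'tcp_pos': [0.567, 0.0083, 0.1419], 'ft_force': [-1.136, 0.3435, 2.8203], 'ft_torque': [0.0552, 0.2084, -0.0073], 'finger_gap': 0.0129}
yaw 90.50688568991411
```

View pics/p11_s.png

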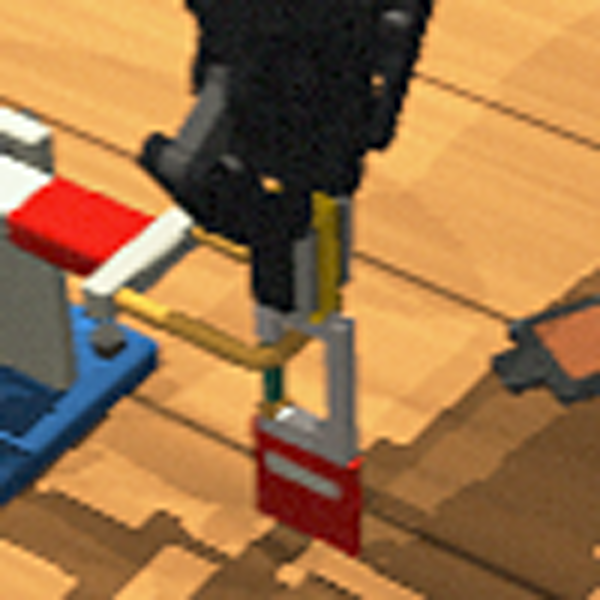

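View pics/w11.png

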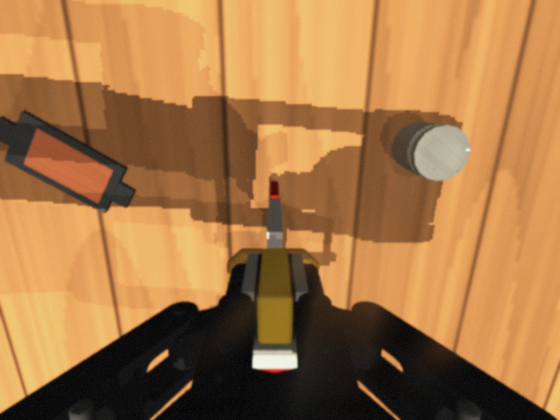

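The hook is centred laterally in the eye: wrist view shows eye corners at columns 228 and 318, hook at 274. The gate is shut and the arch is on the bar. Opening slowly.

Call:
play_rows(rows=[{"dx":0,"dy":0,"dz":0,"wx":0,"wy":0,"wz":0,"hand":0.0145},{"dx":0,"dy":0,"dz":0,"wx":0,"wy":0,"wz":0,"hand":0.016},{"dx":0,"dy":0,"dz":0,"wx":0,"wy":0,"wz":0,"hand":0.018},{"dx":0,"dy":0,"dz":0,"wx":0,"wy":0,"wz":0,"hand":0.022},{"dx":0,"dy":0,"dz":0,"wx":0,"wy":0,"wz":0,"hand":0.028},{"dx":0,"dy":0,"dz":0,"wx":0,"wy":0,"wz":0,"hand":0.035},{"dx":0,"dy":0,"dz":0,"wx":0,"wy":0,"wz":0,"hand":0.045},{"dx":0,"dy":0,"dz":0,"wx":0,"wy":0,"wz":0,"hand":0.05},{"dx":0,"dy":0,"dz":0,"wx":0,"wy":0,"wz":0,"hand":0.05}], force=20)

```text
time_s: 22.32
tcp_pos: [0.5669, 0.0082, 0.1417]
tcp_rot: [2.212, 2.231, -0.0]
ft_force: [1.0, 0.2, -0.0]
finger_gap: 0.0502
```

```bash
python3 snap.py p12 200 150 300 250 && python3 - <<'E'
from look import *
st=sense(); d=get_image("wrist"); pickle.dump((st,d),open("pics/w12.pkl","wb"))
cv2.imwrite("pics/w12.png",cv2.cvtColor(d["img"],cv2.COLOR_RGB2BGR))
E
```

```text
{'time_s': 22.325, 'tcp_pos': [0.5669, 0.0082, 0.1417], 'ft_force': [0.9543, 0.2402, -0.0267], 'ft_torque': [-0.0154, 0.0052, -0.0033], 'finger_gap': 0.0502}
yaw 90.50399499589878
```

View pics/p12_s.png

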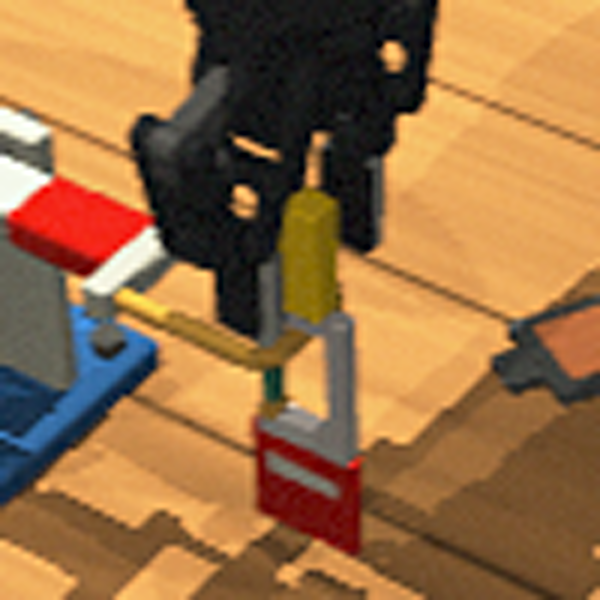

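View pics/w12.png

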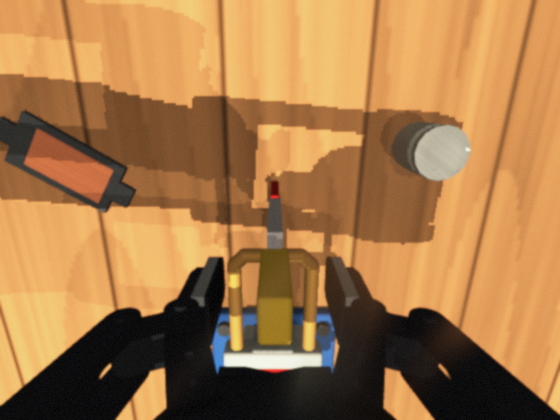

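The tag hangs free between the open fingers. I raise the gripper straight up, clear of it.

Call:
play_rows(rows=[{"dx":0,"dy":0,"dz":-0.006,"wx":0,"wy":0,"wz":0,"hand":0.05},{"dx":0,"dy":0,"dz":-0.012,"wx":0,"wy":0,"wz":0,"hand":0.05},{"dx":0,"dy":0,"dz":-0.015,"wx":0,"wy":0,"wz":0,"hand":0.05},{"dx":0,"dy":0,"dz":-0.015,"wx":0,"wy":0,"wz":0,"hand":0.05},{"dx":0,"dy":0,"dz":-0.015,"wx":0,"wy":0,"wz":0,"hand":0.05},{"dx":0,"dy":0,"dz":-0.015,"wx":0,"wy":0,"wz":0,"hand":0.05},{"dx":0,"dy":0,"dz":-0.015,"wx":0,"wy":0,"wz":0,"hand":0.05},{"dx":0,"dy":0,"dz":-0.015,"wx":0,"wy":0,"wz":0,"hand":0.05},{"dx":0,"dy":0,"dz":0,"wx":0,"wy":0,"wz":0,"hand":0.05},{"dx":0,"dy":0,"dz":0,"wx":0,"wy":0,"wz":0,"hand":0.05}], force=20)

```text
time_s: 23.72
tcp_pos: [0.5666, 0.0082, 0.2492]
tcp_rot: [-2.211, -2.231, 0.001]
ft_force: [0.4, 0.1, 0.2]
finger_gap: 0.05
```

```bash
python3 snap.py p13 150 130 350 290 && python3 snap.py p14 200 150 300 250 && python3 - <<'E'
from look import *
a=pickle.load(open("pics/p13.pkl","rb"))[1]; b=pickle.load(open("pics/p14.pkl","rb"))[1]
D=np.abs(a["img"].astype(int)-b["img"]).max(-1)[150:260,190:310]; print("max diff",D.max(),(D>30).sum())
# bystanders: compare with the first pictures
s0=pickle.load(open("pics/scene0.pkl","rb")); 
for n,(x0,y0,x1,y1) in dict(piston=(218,268,250,308),fitting=(296,304,325,332),plate=(278,190,332,220)).items():
    d=np.abs(s0["img"][y0:y1,x0:x1].astype(int)-b["img"][y0:y1,x0:x1]).max(-1); print(n,"changed px",(d>40).sum(),"of",d.size)
E
```

```text
{'time_s': 23.725, 'tcp_pos': [0.5666, 0.0082, 0.2492], 'ft_force': [0.3614, 0.1413, 0.2229], 'ft_torque': [0.0136, 0.061, 0.0528], 'finger_gap': 0.05}
yaw 90.50430735501408
{'time_s': 23.825, 'tcp_pos': [0.5665, 0.0082, 0.2486], 'ft_force': [-0.3069, -0.6048, 0.0703], 'ft_torque': [0.021, 0.0097, -0.0154], 'finger_gap': 0.0503}
yaw 90.50381608567098
max diff 87 23
piston changed px 771 of 1280
fitting changed px 0 of 812
plate changed px 844 of 1620
```

View pics/p13_s.png

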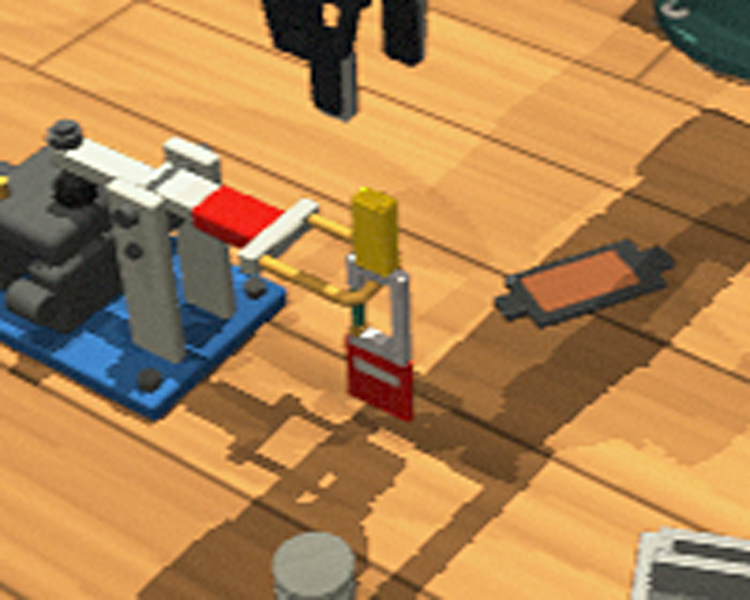

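View pics/p14_s.png

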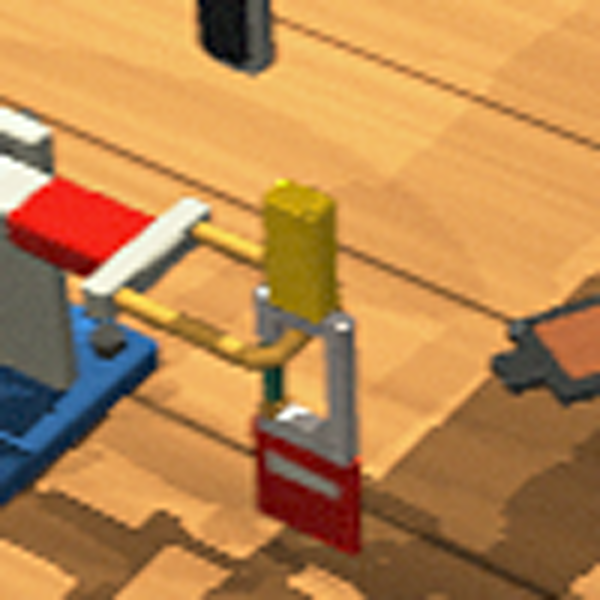

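The hook hangs on the bar, gate shut, gripper clear. The piston and plate pixel changes are shadow, which I verify by position while checking stillness over a second.

Call:
play_rows(rows=[{"dx":0,"dy":0,"dz":-0.02,"wx":0,"wy":0,"wz":0,"hand":0.05},{"dx":0,"dy":0,"dz":-0.02,"wx":0,"wy":0,"wz":0,"hand":0.05},{"dx":0,"dy":0,"dz":0,"wx":0,"wy":0,"wz":0,"hand":0.05},{"dx":0,"dy":0,"dz":0,"wx":0,"wy":0,"wz":0,"hand":0.05},{"dx":0,"dy":0,"dz":0,"wx":0,"wy":0,"wz":0,"hand":0.05},{"dx":0,"dy":0,"dz":0,"wx":0,"wy":0,"wz":0,"hand":0.05},{"dx":0,"dy":0,"dz":0,"wx":0,"wy":0,"wz":0,"hand":0.05},{"dx":0,"dy":0,"dz":0,"wx":0,"wy":0,"wz":0,"hand":0.05},{"dx":0,"dy":0,"dz":0,"wx":0,"wy":0,"wz":0,"hand":0.05}], force=20)

```text
time_s: 25.05
tcp_pos: [0.5669, 0.0082, 0.2897]
tcp_rot: [2.212, 2.231, -0.0]
ft_force: [-0.6, -0.6, 0.2]
finger_gap: 0.0499
```

```bash
python3 snap.py p15 225 165 285 250 && python3 - <<'E'
from look import *
s0=pickle.load(open("pics/scene0.pkl","rb")); b=pickle.load(open("pics/p15.pkl","rb"))[1]; p13=pickle.load(open("pics/p13.pkl","rb"))[1]; p14=pickle.load(open("pics/p14.pkl","rb"))[1]
def red(d):
    H=cv2.cvtColor(d["img"],cv2.COLOR_RGB2HSV); m=cv2.inRange(H,(0,150,50),(8,255,255))|cv2.inRange(H,(172,150,50),(180,255,255))
    o=np.zeros_like(m); o[210:250,230:275]=m[210:250,230:275]; ys,xs=np.nonzero(o); return np.round([xs.mean(),ys.mean(),len(xs)],2)
print("red plate centroid p13,p14,p15",red(p13),red(p14),red(b))
# height-based bystander positions: points above the bench
for n,(x0,y0,x1,y1),h in (("piston",(214,262,254,312),.02),("fitting",(292,300,328,336),.012),("plate",(276,188,336,222),.003)):
    for d in (s0,b):
        P=cloud(d)[y0:y1,x0:x1].reshape(-1,3); P=P[(P[:,2]>h)]; print(n,np.round(np.nanmean(P,0)*1000,1),len(P))
E
```

```text
{'time_s': 25.05, 'tcp_pos': [0.5669, 0.0082, 0.2897], 'ft_force': [-0.5745, -0.6285, 0.1767], 'ft_torque': [-0.0005, -0.0178, 0.0184], 'finger_gap': 0.0499}
yaw 90.5058420322193
red plate centroid p13,p14,p15 [251.34 232.14 205.  ] [251.34 232.14 205.  ] [251.35 232.18 204.  ]
piston [697.   57.3  40.6] 464
piston [697.   57.3  40.7] 461
fitting [669.2 208.7  25.6] 224
fitting [669.  208.8  25.8] 219
plate [384.7  33.9   4.6] 486
plate [383.6  35.    4.6] 501
```

View pics/p15_s.png

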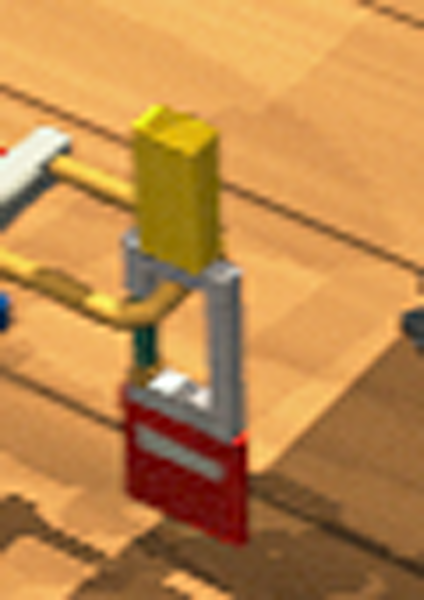

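The tag hasn't moved between pictures over more than a second. The gate is shut below the bar and the bystanders are where they were. Handing in.

```bash
python3 -c "
from rig import sign_off
print(sign_off())"
```

```text
the job is handed in; nothing more can be done
None
```

The red tag now hangs from the eye by its top arch with the gate shut below the bar, and I handed the job in at about 25 s.

- **Hooking:** I lifted the tag straight out of the larger stand and pushed the gate onto the front bar, with 5–6 N along the push. The eye hardly slid. Lowering the hook about 15 mm let the gate snap shut, and I then lowered it 3 mm more before the tug.
- **Tug:** The eye slid out to its outer stop. I held the tug for about 2 s. It read 12–14 N for the first half second, then 11.8–12.9 N after I eased it 0.4 mm.
- **Release:** I set the arch on the bar with roughly 5–6 N on the eye, opened the fingers slowly and raised the gripper straight up.
- **Last checks:** The red plate's image centre moved less than 0.1 px over more than a second. The piston and fitting measured within 0.2 mm of where they began. The backing plate read about 1 mm different, which I put down to measurement scatter because the robot never went near it. The robot touches nothing, with the gripper tip about 0.10 m above the tag.
- **Disagreements:** The three cameras placed the grip 2–4 mm apart, so I used the average. The overlay showed the clip about 2 mm behind the prediction while pushing, so I pushed 4 mm further. A raw pixel comparison flagged changes at the piston and plate. Shadow explains it, since the depth readings show them in place.

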